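# Hang the flat scraper on the tool rail with an S-hook

## Task

Take the empty S-hook off the tool rail, pass its lower bend through the hole in the handle of the flat scraper standing in the wooden block, and lift the scraper out by the hook. Then hang the S-hook, with the scraper dangling from it, back over the rail's bar and let go. The scraper is freshly oiled: handle it by the hook only, do not touch it with the gripper or drop it, and leave the other things on the bench as they are.

Things in the scene. Friction and masses are not known exactly. Their poses are not given: they have to be found in the camera images.
- hook_grip (a point): Centre of the yellow sleeve (16 mm along x, 10 mm along y, 36 mm tall) of the loose S-hook: 5 mm steel wire, 135 mm tall, 40 g. Pinch it across y from above. Axes of all hook points: z up as it hangs, x in the hook's flat plane, y square to that plane. At the start it hangs empty on the bar, sleeve on the bar's -x side. Wire straight from 16 mm above to 22 mm below this point.
- hook_top (a point): Point inside the S-hook's upper bend where the bar's axis lies when it hangs on the bar: 25 mm in +x and 30 mm above the sleeve's centre. The bend is a half circle of wire (radius 22 mm), open downwards, its highest point 40 mm above the sleeve's centre.
- hook_ball (a point): Centre of the 8 mm yellow ball that ends the S-hook's upper bend: 47 mm in +x of the sleeve's centre and 10 mm above it. The clear way in for the bar, between sleeve and ball, is 35 mm wide.
- hook_low (a point): Point at the inside bottom of the S-hook's lower bend, where a hung part rests: 25 mm in +x and 88.5 mm below the sleeve's centre. The bend is a half circle of wire (radius 11 mm), open upwards; its underside is 5 mm below this point. From below the sleeve the wire slants to +x and joins the bend's +x side 65 mm below the sleeve's centre.
- hook_tip (a point): Free end of the S-hook's lower bend, pointing up: 14 mm in +x and 77.5 mm below the sleeve's centre, so 11 mm in -x of and 11 mm above hook_low. Tip and bend together are 16 mm tall: held level they pass tip first, moving along hook -x, through a hole 24 mm across.
- scraper_hole (a point): Centre of the 24 mm round hole in the red handle of the loose flat steel scraper (all one plate 4 mm thick, 130 mm tall, about 0.2 kg; red handle 46 mm wide, bare steel blade 90 mm wide at the bottom). Axes: x square to the plate (along the hole), y across its width, z up. The hole's centre is 21 mm below the handle's top edge and 109 mm above the blade's bottom edge. The two sides are alike.
- scraper_hole_top (a point): Point on the same scraper at the upper edge of the hole, 12 mm above the hole's centre: the edge it hangs from; 9 mm of plate lie above it.
- block_slot (a point): Middle of the slot's mouth on top of the fixed wooden block (70 x 130 mm, 45 mm high) in which the scraper stands upright, blade down. The slot is 6 mm wide (along x), 94 mm long (along y) and 30 mm deep. z up.
- rail_mid (a point): Middle of the axis of the fixed tool rail's bar (steel, 10 mm diameter, along its y axis, 290 mm above the bench). Wooden posts 22 mm thick carry it 170 mm to either side of this point, so 318 mm of the bar are free; a beam 14 mm high lies on the bench below it. z up, x level and square to the bar, on the whole pointing away from the robot.
- tray: Blue open parts tray, fixed, 120 x 150 mm, 50 mm high; leave it. Origin under its middle.
- screwdriver: Loose screwdriver lying on the bench along its x axis; leave it.
- wrench: Loose wrench lying on the bench along its x axis; leave it.
- hammer: Loose hammer lying on the bench along its x axis; leave it.
- jar: Glass jar, 70 mm diameter, 90 mm high, loose; leave it. Origin under its middle.
- tin: Green paint tin, 90 mm diameter, 110 mm high, loose; leave it. Origin under its middle.
- tape_case: Yellow tape measure, 70 x 70 mm, 35 mm high, loose; leave it. Origin under its middle.
There are look-alikes about, which are no part of the job. Leave any green look-alike of the part that bears hook_grip alone. Of the things shaped like the part that bears block_slot, the wooden one is meant.

How it is judged:
On the way:
1. the scraper hangs by its hole on the lower bend of the held S-hook, lifted clear out of the slot (distance between hook_low and scraper_hole_top below 0.012 m and z of scraper_hole in the frame of block_slot above 0.114 m and contact force between hook and scraper above 0.5 N and contact force between the fingers and hook above 1 N), for 0.2 s.
At the end, for the whole second after the job is handed in: The S-hook hangs by its upper bend on the bar between the posts (bar axis within 10 mm across and 8 mm in height of the bend's seat), the scraper hangs by the upper edge of its hole in the lower bend (within 12 mm of the seat), both released and swinging slower than 0.15 m/s (x of hook_top in the frame of rail_mid between -0.01 and 0.01 m and z of hook_top in the frame of rail_mid between -0.008 and 0.008 m and y of hook_top in the frame of rail_mid between -0.16 and 0.16 m and distance between hook_low and scraper_hole_top below 0.012 m and contact force between hook and scraper above 0.5 N and contact force between hook and rail above 0.5 N and linear speed of scraper below 0.15 m/s); the robot touches nothing.
It fails at once if the gripper or arm pushes on or takes hold of the scraper (over 3 N) (contact force between any of the fingers, the arm and scraper above 3 N).
It fails at once if the scraper is dropped or tipped over (angle between scraper_hole's own z axis and vertical above 1 rad).
It fails at once if a bystander is moved more than 30 mm (distance of any of screwdriver, wrench, hammer, jar, tin, tape_case from where it was at the start of the episode above 0.03 m).
It also fails if it takes over 54 s, if anything falls off the work surface, if the arm or the gripper's body presses on something with over 40 N, if the wrist force passes 120 N, or if a joint passes its speed limit or range.

## Robot

A 7-joint arm with a two-finger parallel gripper is mounted at the origin on the work surface. World frame = base frame: x ahead of the robot, y to its left, z up, the work surface at z = 0. Lengths are in m, angles in rad, forces in N, time in s.
With the tool pointing down it reaches from about 0.35 to 0.9 m from the base axis. Payload 8.1 kg.
Tool frame: the origin (TCP) lies midway between the tips of the shut fingers; the grasp point (between the pads) lies 19 mm behind it; x points along the fingers, z is the direction in which the jaws open and shut, and the axes are right-handed (so a half turn about x gives the same grasp; the last joint's range is limited). The gripper opens to 92 mm and grips with 3 to 60 N. Pads are 19 mm wide; open, the fingers measure 130 mm over their backs; the gripper's body (75 mm by 190 mm) begins 47 mm behind the grasp point.
Start: joints at [-1.38, 0.434, 0.025, 1.573, -0.012, 1.134, -0.075], TCP at [0.181, 0.598, 0.197] pointing down, gripper open.
Joint ranges: [-2.62, 2.62], [-0.44, 2.09], [-1.27, 1.32], [0.08, 2.57], [-1.32, 4.46], [0.12, 2], [-2.74, 2.74]. Speed limits (rad/s): [2.22, 2.22, 3.01, 3.01, 3.14, 3.14, 3.14].

## Interface

Orientations are given as a rotation vector (axis times angle).
In Python, from cell import arm gives the robot as it stands. The module is installed in compiled form; this text tells all that it offers.
- The arm moves only by the tool move_arm, never from a script. Its argument "steps" is text: rows parted by semicolons, each of 5 numbers parted by spaces: the shift along the tool's x, y, z in m, then the turn about the tool's x in rad, then the closure in counts, from 0 (fully open) to 255 (shut). A call has 1 to 10 rows; each row is the pose to reach, as a shift and turn from the pose commanded when the call began, along the tool's axes at that moment; what a row does not reach only later rows make up. A row lasts 1/12 s, in which the tool goes at most 41.7 mm and 7.16 degrees, less where a joint would pass 70% of its speed; a pose out of reach is approached as far as the arm can. A call with a gripper value outside its range is refused whole. The fingers move at their own pace and stop on an object; "squeeze" is the grip in N (left out, the last holds). Time passes only in rows, so rows that repeat a pose let the fingers close. It gives the time, the measured TCP pose, the force and the opening at its end, in the units of the state.
- arm.observe(): the state, without advancing time (a new reading comes with each control period).
- arm.get_image(name): name is "side" or "top"; returns a dict with "img" (480x640x3 uint8, blue, green, red), "z_map" (480x640 float32, m along the optical axis (not along the pixel's ray), 0 where there is no reading), "vfov" (degrees; the focal length in pixels is half the picture's height over the tangent of half this angle, whatever the lens; pixels are square), "cx", "cy" (the principal point, pixels), "k1" (the pictures are not rectified: a ray, as slopes to the right and down, at radius r is drawn at 1 + k1 r^2 times it, then the intrinsics apply), "extrinsics" (4x4, takes a point from camera to world coordinates). Camera axes: x right, y up, looking along -z (the intrinsics and any distortion apply to the point x, -y, -z); pixel columns grow to the right and rows downward; lengths in m; the calibration is good to about 2 mm. A picture is of the moment at which its call begins.
- arm.sign_off(): hands the job in, once; it reports no verdict.
The state is a dict: "clock": time; "joints": joint angles; "dq": joint speeds; "joint_efforts": joint torques, N m; "position": TCP position; "ee_rot": TCP orientation; "force": force on the tool from outside, world axes, zero at the start; "ft_torque": the same for the moment, N m; "width": opening from 0.0 (shut) to 1.0 (fully open).
Only numpy, scipy, OpenCV 4.12 (cv2) and the standard library are available. Lean on these libraries where they do the work, as an engineer would, in place of code of your own. Each camera call takes 0.05 s, during which the arm holds its last target.

## Working session

There is one attempt and no reset: what is moved stays moved. The work goes in short steps, Python scripts to look and compute and a tool call to move; the robot and the scene stay as the last step left them, time stands still between calls to the robot, and variables do not carry over. Pictures are saved under pics/ and viewed, and the job is handed in when it is done.

Besides the shell and the picture viewer there is one more tool, called after "Request:" by a JSON object that holds its "fn" and its "kwargs". move_arm: Moves the arm, as the interface text tells. Its arguments: {"type":"object","properties":{"steps":{"type":"string"},"squeeze":{"type":"number"}},"required":["steps"]}

```bash
mkdir -p pics; cat > h.py <<'E'
import numpy as np, cv2
from cell import arm
def cam(n):
    d=arm.get_image(n); np.savez('last_%s.npz'%n,**d); return d
def load(n):
    return {k:(v if v.ndim else v.item()) for k,v in np.load('last_%s.npz'%n).items()}
def K(d):
    f=240/np.tan(np.radians(d['vfov'])/2); return np.array([[f,0,d['cx']],[0,f,d['cy']],[0,0,1]]),np.array([d['k1'],0,0,0.])
def ray(d,uv):
    k,D=K(d); p=cv2.undistortPoints(np.array(uv,float).reshape(-1,1,2),k,D)[:,0]
    E=d['extrinsics']; v=np.c_[p[:,0],-p[:,1],-np.ones(len(p))]@E[:3,:3].T
    return E[:3,3],v   # depth z along axis: point=o+z*v
def onz(d,uv,z):
    o,v=ray(d,uv); return o+v*((z-o[2])/v[:,2])[:,None]
def dep(d,uv):
    uv=np.array(uv,float).reshape(-1,2); o,v=ray(d,uv); z=d['z_map'][uv[:,1].round().astype(int),uv[:,0].round().astype(int)]; return o+v*z[:,None]
def proj(d,P):
    k,D=K(d);E=np.linalg.inv(d['extrinsics']); c=np.array(P).reshape(-1,3)@E[:3,:3].T+E[:3,3]
    return cv2.projectPoints(c*[1,-1,-1],np.zeros(3),np.zeros(3),k,D)[0][:,0]
def two(d1,u1,d2,u2):
    o1,v1=ray(d1,u1);o2,v2=ray(d2,u2);v1=v1[0];v2=v2[0]
    t=np.linalg.lstsq(np.c_[v1,-v2],o2-o1,rcond=None)[0]
    a=o1+t[0]*v1;b=o2+t[1]*v2; return (a+b)/2,np.linalg.norm(a-b)
E
python3 - <<'E'
from h import *
for n in('side','top'):
    d=cam(n);cv2.imwrite(f'pics/{n}0.png',d['img']);print(n,d['vfov'],d['k1'],d['extrinsics'].round(3).tolist())
print(arm.observe())
E
```

```text
side 47.07249702433545 0.044613909929067136 [[-0.981, 0.13, -0.147, 0.318], [-0.195, -0.573, 0.796, 1.005], [0.019, 0.809, 0.588, 0.909], [0.0, 0.0, 0.0, 1.0]]
top 52.791832433165226 -0.1017594528892896 [[0.018, 0.989, -0.146, 0.344], [-1.0, 0.016, -0.015, -0.014], [-0.012, 0.146, 0.989, 1.4], [0.0, 0.0, 0.0, 1.0]]
{'clock': 0.1, 'joints': array([-1.37961745,  0.43514345,  0.02497898,  1.5739923 , -0.01161893,
        1.13399115, -0.07512382]), 'dq': array([ 1.03126426e-04, -2.45232544e-03, -7.97302579e-05, -2.22367346e-03,
        9.24313862e-04,  2.18035620e-04, -1.59479229e-03]), 'joint_efforts': array([ 3.31168492e-03, -6.69138265e+01,  9.87784155e-01, -3.15141284e+01,
       -6.05387287e-02,  3.75096663e-02,  4.25734277e-05]), 'position': array([0.18089007, 0.59773778, 0.196035  ]), 'ee_rot': array([-0.99094474,  1.33508594,  0.98942456]), 'force': array([ 0.15548959, -0.17207845, -0.1570699 ]), 'ft_torque': array([ 0.0020038 , -0.01982937,  0.05253208]), 'width': 1.000841106733434}
```

View pics/side0.png

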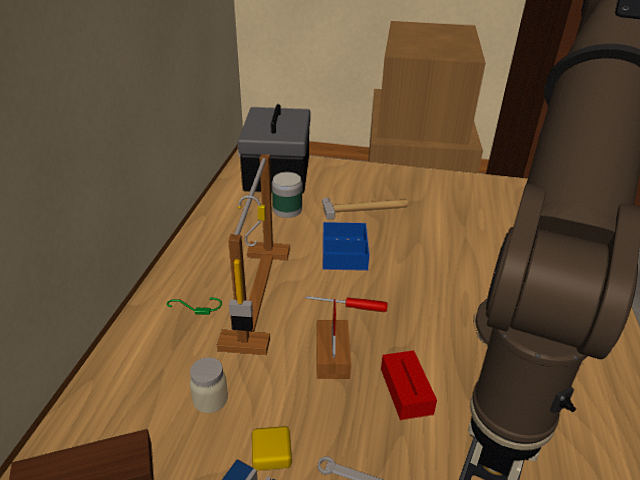

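View pics/top0.png

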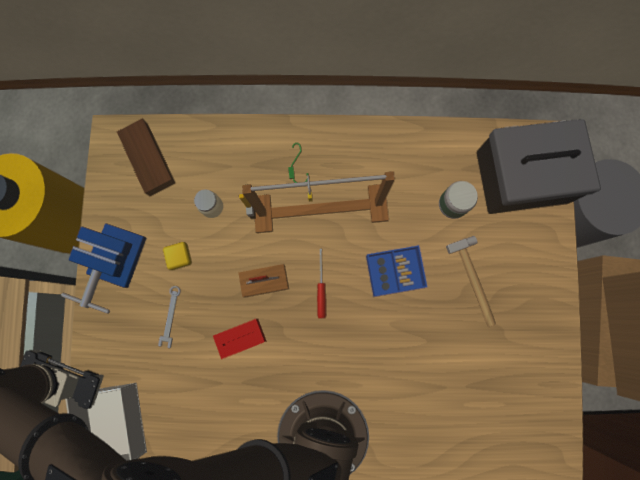

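```bash
python3 - <<'E'
from h import *
s=load('side')['img'];t=load('top')['img']
def crop(im,x0,y0,w,h,f): return cv2.resize(im[y0:y0+h,x0:x0+w],None,fx=f,fy=f,interpolation=cv2.INTER_CUBIC)
cv2.imwrite('pics/c1.png',np.hstack([crop(s,220,150,80,120,5),crop(s,310,280,80,120,5)]))
cv2.imwrite('pics/c2.png',crop(t,230,140,160,120,5))
cv2.imwrite('pics/c3.png',crop(t,220,230,160,120,5))
E
```

```text
(no output)
```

View pics/c1.png

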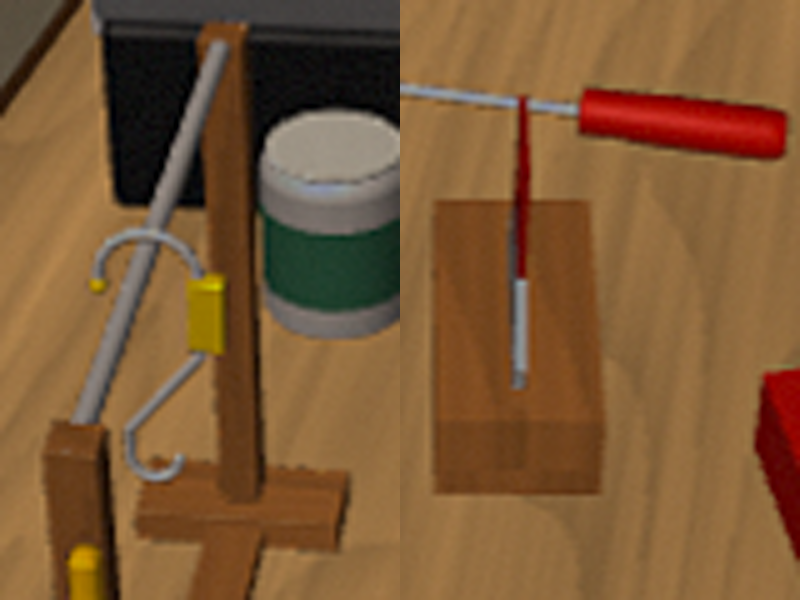

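View pics/c2.png

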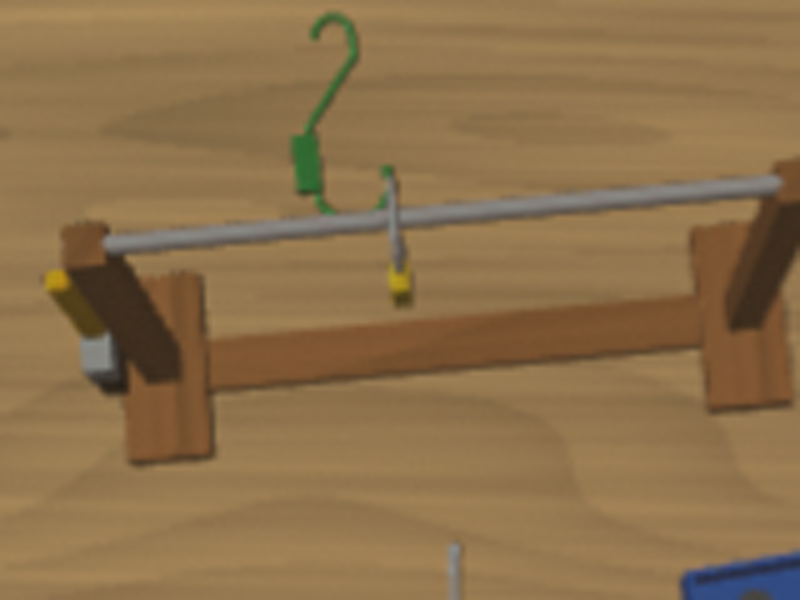

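View pics/c3.png

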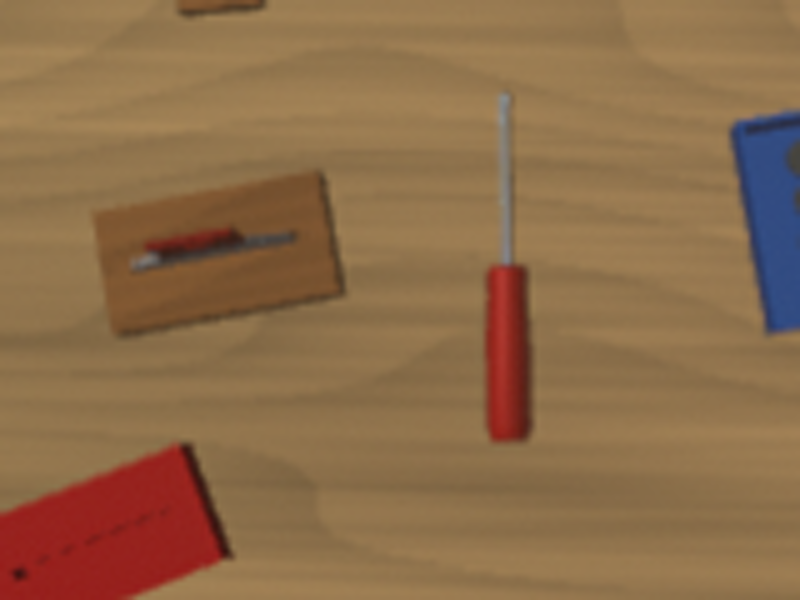

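```bash
python3 - <<'E'
from h import *
S=load('side');T=load('top')
def mask(d,lo,hi,roi):
    x,y,w,h=roi; hsv=cv2.cvtColor(d['img'],cv2.COLOR_BGR2HSV); m=cv2.inRange(hsv,lo,hi); o=np.zeros_like(m); o[y:y+h,x:x+w]=m[y:y+h,x:x+w]; return o
def cen(m): 
    ys,xs=np.nonzero(m); return np.array([xs.mean(),ys.mean()]),len(xs),(xs.min(),xs.max(),ys.min(),ys.max())
ye=((22,120,80),(35,255,255))
ss=cen(mask(S,*ye,(254,195,20,35)));st=cen(mask(T,*ye,(300,185,20,25)));sb=cen(mask(S,*ye,(230,200,15,15)))
print(ss,st,sb)
print('sleeve tri',two(S,ss[0],T,st[0]))
print('sleeve side depth',dep(S,ss[0]),'top on z .278',onz(T,st[0],.27))
print('ball z=.27',onz(S,sb[0],.27),'depth',dep(S,sb[0]))
# bar
b=onz(T,[[255,188],[345,182.2],[382,179.5]],.29);print('bar',b)
for uv in [(270,187),(300,185),(340,182.5),(370,180.5)]:
    c=T['img'][uv[1].__int__()-4:int(uv[1])+5,uv[0]].sum(1);print(uv,c, [T['z_map'][int(uv[1])+k,uv[0]].round(3) for k in range(-4,5)])
# block: wood top corners from crop c3
px=np.array([[93,212],[322,170],[345,293],[118,335]])/5+[220,230]
B=onz(T,px,.045);print('block',B,B.mean(0));print('depths',dep(T,B.mean(0)*0+px.mean(0)[[0,1,0]][:2]) if 0 else '')
e=B[0]-B[1];print('len',np.linalg.norm(e[:2]),'yaw',np.degrees(np.arctan2(e[1],e[0])));e=B[3]-B[2];print(np.degrees(np.arctan2(e[1],e[0])),np.linalg.norm(B[1]-B[2]))
# scraper red
re=((0,120,50),(8,255,255))
rt=mask(T,*re,(245,270,30,15));rs=mask(S,*re,(325,290,18,55));
print(cen(rt),cen(rs))
print('red tri',two(S,cen(rs)[0],T,cen(rt)[0]))
ys,xs=np.nonzero(rs)
for y in range(295,345,3):
    r=xs[ys==y]; print(y,r.min() if len(r) else None,r.max() if len(r) else None,end=' | ')
ys,xs=np.nonzero(rt);print()
for x in range(245,275,2):
    r=ys[xs==x]; print(x,r.min() if len(r) else None,r.max() if len(r) else None,end=' | ')
E
```

```text
(array([260.96226415, 212.16037736]), 106, (np.int64(257), np.int64(264), np.int64(205), np.int64(220))) (array([309.47826087, 195.86956522]), 23, (np.int64(308), np.int64(311), np.int64(193), np.int64(199))) (array([239.        , 206.71428571]), 7, (np.int64(238), np.int64(240), np.int64(206), np.int64(208)))
sleeve tri (array([0.62458839, 0.03772307, 0.25839213]), np.float64(0.0007544617078794048))
sleeve side depth [[0.6219761  0.0447756  0.26308531]] top on z .278 [[0.62211201 0.03724853 0.27      ]]
ball z=.27 [[0.67074121 0.04481023 0.27      ]] depth [[0.66880895 0.05006803 0.27350288]]
bar [[ 0.63459087  0.16606175  0.29      ]
 [ 0.65171516 -0.04697529  0.29      ]
 [ 0.65982893 -0.13459073  0.29      ]]
(270, 187) [372 362 356 389 379 298 277 352 357] [np.float32(1.445), np.float32(1.437), np.float32(1.137), np.float32(1.134), np.float32(1.138), np.float32(1.14), np.float32(1.142), np.float32(1.442), np.float32(1.438)]
(300, 185) [334 329 392 393 314 265 350 362 354] [np.float32(1.445), np.float32(1.442), np.float32(1.137), np.float32(1.14), np.float32(1.142), np.float32(1.
[... 851 characters left out ...]
4(267), np.int64(276), np.int64(280))) (array([334.13157895, 317.97368421]), 76, (np.int64(333), np.int64(335), np.int64(299), np.int64(335)))
red tri (array([0.43383758, 0.17629329, 0.11201946]), np.float64(0.0009601663091452984))
295 None None | 298 None None | 301 334 334 | 304 334 335 | 307 334 335 | 310 334 335 | 313 335 335 | 316 333 335 | 319 333 335 | 322 334 335 | 325 334 334 | 328 333 335 | 331 333 334 | 334 333 334 | 337 None None | 340 None None | 343 None None | 
245 None None | 247 None None | 249 279 279 | 251 278 279 | 253 278 280 | 255 277 280 | 257 277 279 | 259 277 279 | 261 276 279 | 263 276 278 | 265 276 278 | 267 277 277 | 269 None None | 271 None None | 273 None None |
```

```bash
python3 - <<'E'
from h import *
S=load('side');T=load('top')
pts=[]
for u in list(range(262,305,3))+list(range(314,380,3)):
    z=T['z_map'][165:200,u]; r=np.nonzero((z>1.10)&(z<1.2))[0]+165
    if len(r): pts.append([u,r.mean()])
pts=np.array(pts);P=onz(T,pts,.292)
a,b=np.polyfit(P[:,1],P[:,0],1);print('bar x=%.4f+%.4f y'%(b,a),'res',np.std(P[:,0]-a*P[:,1]-b),'yaw',np.degrees(-np.arctan(a)))
print('bar depth z',np.median(dep(T,pts.round())[:,2]))
print('x at y=.038',a*.038+b)
# red top edge rows
hsv=cv2.cvtColor(T['img'],cv2.COLOR_BGR2HSV);m=cv2.inRange(hsv,(0,110,50),(8,255,255))|cv2.inRange(hsv,(172,110,50),(180,255,255))
ys,xs=np.nonzero(m[270:285,244:275]);xs+=244;ys+=270
e=np.array([[u,ys[xs==u].min()] for u in np.unique(xs)]);print(e.tolist())
Q=onz(T,e[1:-1],.145);q=np.polyfit(Q[:,1],Q[:,0],1);print('edge ends',Q[[0,-1]],'yaw',np.degrees(-np.arctan(q[0])),'mid',Q.mean(0))
# side: red silhouette top; project expected geometry
c=np.array([.432,.170]);ex=np.array([np.cos(.2),np.sin(.2)]);ey=np.array([-ex[1],ex[0]])
for y in(-.023,.023):
  for z in(.105,.145):
    p=np.r_[c+ey*y,z];print(y,z,proj(S,p),proj(T,p))
for y in(-.047,.047): print(proj(S,np.r_[c+ey*y,.045]),proj(T,np.r_[c+ey*y,.045]))
from scipy.spatial.transform import Rotation as R
print(R.from_rotvec(arm.observe()['ee_rot']).as_matrix().round(3))
E
```

```text
bar x=0.6513+-0.1082 y res 0.00046458000077091824 yaw 6.176225386815716
bar depth z 0.2944580249796611
x at y=.038 0.6471873290071468
[[249, 279], [250, 278], [251, 278], [252, 278], [253, 278], [254, 278], [255, 277], [256, 277], [257, 277], [258, 277], [259, 277], [260, 276], [261, 276], [262, 276], [263, 276], [264, 276], [265, 276], [266, 276], [267, 277]]
edge ends [[0.4312795  0.19322551 0.145     ]
 [0.43730816 0.15149916 0.145     ]] yaw 10.142814820829047 mid [0.43460313 0.17236482 0.145     ]
-0.023 0.105 [[334.85367397 310.90145953]] [[269.41087502 277.4498538 ]]
-0.023 0.145 [[335.55820972 296.74081823]] [[267.53444352 276.31264638]]
0.023 0.105 [[335.48977064 326.28351208]] [[252.60563622 280.52151132]]
0.023 0.145 [[336.23024052 311.96067434]] [[250.2046251  279.48023724]]
[[333.55807999 323.38077208]] [[280.41748935 277.49384169]]
[[334.75748175 355.25595832]] [[247.57170674 283.4975179 ]]
[[-0.    -0.957  0.29 ]
 [-0.001  0.29   0.957]
 [-1.    -0.    -0.001]]
```

Request:
{"fn": "move_arm", "kwargs": {"steps": "-0.04 0 0 0 0;-0.08 0 0 0 0;-0.12 0 0 0 0;-0.15 -0.02 -0.02 -0.05 0;-0.17 -0.04 -0.03 -0.1 0;-0.17 -0.07 -0.05 -0.15 0;-0.17 -0.1 -0.07 -0.2 0;-0.17 -0.13 -0.09 -0.25 0;-0.17 -0.16 -0.11 -0.3 0;-0.17 -0.19 -0.13 -0.403 0", "squeeze": 25}}

```text
clock: 0.93
position: [0.3259, 0.417, 0.3665]
ee_rot: [-1.291, 1.155, 1.29]
force: [1.4, 0.1, 0.4]
width: 0.997
```

```bash
cat >> h.py <<'E'
from scipy.spatial.transform import Rotation as R
def st(goal=None,yaw=None):
    o=arm.observe();M=R.from_rotvec(o['ee_rot']).as_matrix()
    print('t',round(o['clock'],2),'pos',o['position'].round(4),'F',o['force'].round(1),'w',round(o['width'],3),'x',M[:,0].round(3),'jaw yaw',np.degrees(np.arctan2(M[1,2],M[0,2])).round(2))
    if goal is not None: print('tool shift',(M.T@(np.array(goal)-o['position'])).round(4))
    if yaw is not None: print('turn',-np.radians(yaw-np.degrees(np.arctan2(M[1,2],M[0,2]))).round(4))
E
python3 -c "
from h import *
st([.6235,.038,.36],96.2)"
```

```text
t 0.93 pos [0.3259 0.417  0.3665] F [1.4 0.1 0.4] w 0.997 x [-0. -0. -1.] jaw yaw 96.35
tool shift [ 0.0066 -0.2538 -0.4096]
turn 0.0027
```

Request:
{"fn": "move_arm", "kwargs": {"steps": "0 -0.02 -0.035 0 0;0 -0.04 -0.07 0 0;0 -0.06 -0.1 0 0;0 -0.08 -0.13 0 0;0 -0.1 -0.165 0 0;0 -0.12 -0.2 0 0;0 -0.14 -0.23 0 0;0 -0.16 -0.26 0 0;0 -0.18 -0.29 0 0;0 -0.2 -0.32 0 0"}}

```text
clock: 1.77
position: [0.5595, 0.1209, 0.3665]
ee_rot: [-1.289, 1.156, 1.29]
force: [0.9, 1.7, 0.4]
width: 1.002
```

Request:
{"fn": "move_arm", "kwargs": {"steps": "0 -0.02 -0.03 0 0;0 -0.03 -0.05 0 0;0 -0.04 -0.07 0 0;0 -0.04 -0.07 0 0;0 -0.04 -0.07 0 0;0 -0.04 -0.07 0 0"}}

```text
clock: 2.27
position: [0.6059, 0.058, 0.3663]
ee_rot: [-1.289, 1.156, 1.29]
force: [-0.6, 0.2, -0.0]
width: 1.0
```

```bash
python3 - <<'E'
from h import *
st([.6235,.038,.36],96.2)
ds=[cam(n)['img'] for n in('side','top')]
def crop(im,x0,y0,w,h,f): return cv2.resize(im[y0:y0+h,x0:x0+w],None,fx=f,fy=f,interpolation=cv2.INTER_CUBIC)
cv2.imwrite('pics/a.png',np.hstack([crop(ds[0],190,80,130,190,3),crop(ds[1],240,110,130,190,3)]))
E
```

```text
t 2.27 pos [0.6059 0.058  0.3663] F [-0.6  0.2 -0. ] w 1.0 x [-0.001  0.    -1.   ] jaw yaw 96.28
tool shift [ 0.0063 -0.0153 -0.0218]
turn 0.0014
```

View pics/a.png

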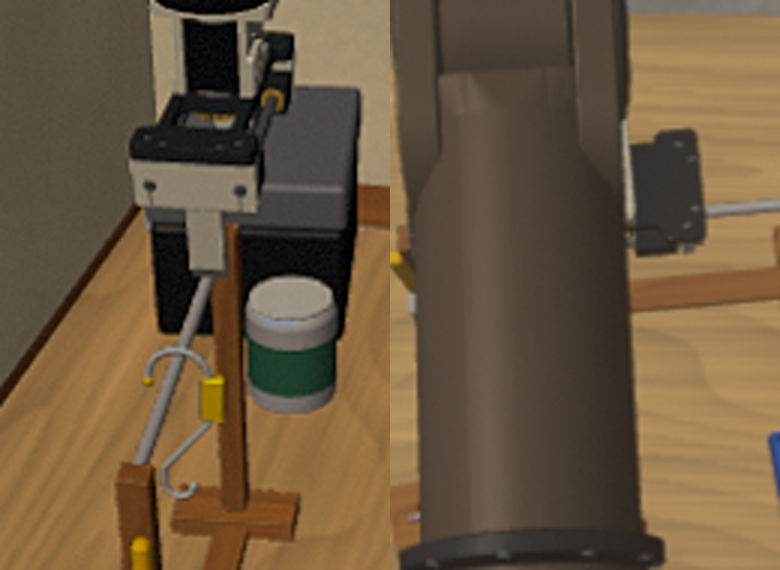

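Request:
{"fn": "move_arm", "kwargs": {"steps": "0 -0.01 -0.015 0 0;0 -0.015 -0.022 0 0;0 -0.015 -0.022 0 0;0.02 -0.015 -0.022 0 0;0.04 -0.015 -0.022 0 0;0.055 -0.015 -0.022 0 0;0.055 -0.015 -0.022 0 0;0.055 -0.015 -0.022 0 0"}}

```text
clock: 3.03
position: [0.6229, 0.0378, 0.3116]
ee_rot: [-1.289, 1.156, 1.291]
force: [-0.0, -1.0, 0.6]
width: 1.0
```

```bash
python3 - <<'E'
from h import *
st([.6235,.038,.245],96.2)
d=cam('side')
im=d['img'].copy()
p=proj(d,[.6235,.038,.26]);print(p)
# tcp marker
o=arm.observe()['position']; q=proj(d,o)[0];cv2.circle(im,(int(q[0]*1),int(q[1])),2,(255,0,255),1)
cv2.imwrite('pics/b.png',cv2.resize(im[120:270,190:330],None,fx=4,fy=4,interpolation=cv2.INTER_CUBIC))
E
```

```text
t 3.03 pos [0.6229 0.0378 0.3116] F [-0.  -1.   0.6] w 1.0 x [-0.001  0.    -1.   ] jaw yaw 96.29
tool shift [ 0.0666 -0.0007  0.0002]
turn 0.0016
[[261.21051509 211.62156615]]
```

View pics/b.png

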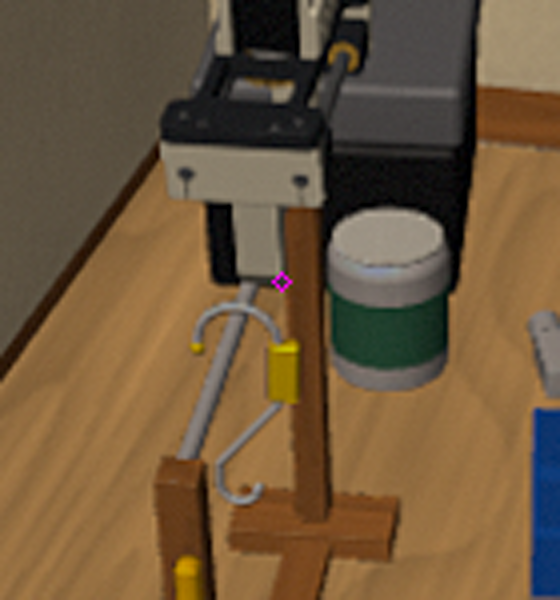

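Request:
{"fn": "move_arm", "kwargs": {"steps": "0.02 0 0 0 0;0.04 0 0 0 0;0.055 0 0 0 0;0.066 0 0 0 0;0.066 0 0 0 0;0.066 0 0 0 0;0.066 0 0 0 100;0.066 0 0 0 180;0.066 0 0 0 230;0.066 0 0 0 255", "squeeze": 25}}

```text
clock: 3.92
position: [0.6239, 0.037, 0.2465]
ee_rot: [-1.29, 1.155, 1.288]
force: [-0.3, -0.2, 0.7]
width: 0.759
```

Request:
{"fn": "move_arm", "kwargs": {"steps": "0 0 0 0 255;0 0 0 0 255;0 0 0 0 255;0 0 0 0 255;0 0 0 0 255;0 0 0 0 255", "squeeze": 30}}

```text
clock: 4.42
position: [0.6235, 0.037, 0.2457]
ee_rot: [-1.289, 1.156, 1.289]
force: [-0.2, -0.8, 0.3]
width: 0.322
```

```bash
python3 - <<'E'
from h import *
st()
d=cam('side')
im=d['img'].copy()
cv2.imwrite('pics/d.png',cv2.resize(im[150:270,190:330],None,fx=5,fy=5,interpolation=cv2.INTER_CUBIC))
E
```

```text
t 4.42 pos [0.6235 0.037  0.2457] F [-0.2 -0.8  0.3] w 0.322 x [-0. -0. -1.] jaw yaw 96.25
```

View pics/d.png

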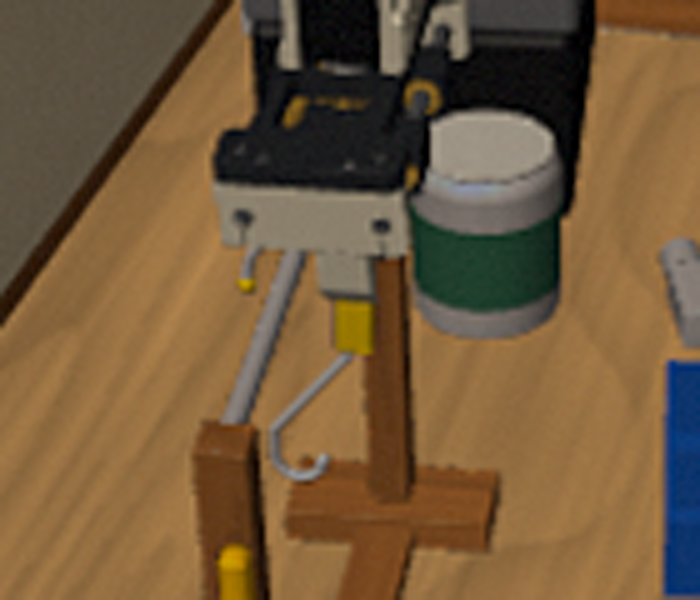

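Request:
{"fn": "move_arm", "kwargs": {"steps": "0 0 0 0 255;0 0 0 0 255;0 0 0 0 255;0 0 0 0 255;0 0 0 0 255;0 0 0 0 255;0 0 0 0 255", "squeeze": 30}}

```text
clock: 5.05
position: [0.6236, 0.037, 0.2458]
ee_rot: [-1.289, 1.156, 1.289]
force: [0.4, -1.1, 0.3]
width: 0.037
```

```bash
python3 - <<'E'
from h import *
st()
d=cam('side')
im=d['img'].copy()
q=proj(d,arm.observe()['position'])[0];print(q)
cv2.imwrite('pics/e.png',cv2.resize(im[150:270,190:330],None,fx=5,fy=5,interpolation=cv2.INTER_CUBIC))
E
```

```text
t 5.05 pos [0.6236 0.037  0.2458] F [ 0.4 -1.1  0.3] w 0.037 x [ 0.  0. -1.] jaw yaw 96.25
[261.58002071 216.84853296]
```

View pics/e.png

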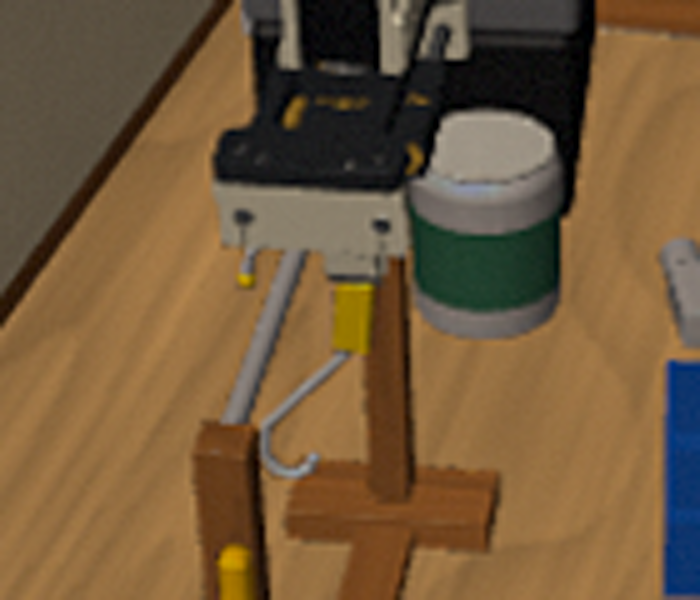

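```bash
python3 - <<'E'
from h import *
d=load('side')
j=np.array([-.108,.994,0]);t=arm.observe()['position']
for w in(-.046,0,.046):
  print(w,[(proj(d,t+j*w+[0,0,z])[0]-[190,150])*5 for z in(0,.019,.04,.066)])
for c in [(352,300),(352,330),(352,270),(350,260),(300,230),(245,280),(290,455),(385,225)]:
  print(c,dep(d,[c[0]/5+190,c[1]/5+150]).round(4))
E
```

```text
-0.046 [array([375.3166988 , 278.55471621]), array([373.69804652, 242.40921702]), array([371.86922819, 201.67543616]), array([369.54483011, 150.06240473])]
0 [array([357.90010354, 334.24266478]), array([356.07339055, 297.50541903]), array([354.00848369, 256.08298874]), array([351.38245813, 203.5640576 ])]
0.046 [array([339.36529839, 393.46072407]), array([337.30747113, 356.12384083]), array([334.98008255, 314.00183748]), array([332.01834741, 260.55999851])]
(352, 300) [[0.6244 0.0403 0.2655]]
(352, 330) [[0.6254 0.0393 0.2492]]
(352, 270) [[0.6203 0.0511 0.2879]]
(350, 260) [[0.6191 0.0571 0.2966]]
(300, 230) [[0.6172 0.1248 0.3513]]
(245, 280) [[0.6701 0.0462 0.2727]]
(290, 455) [[ 0.7414 -0.1987 -0.0036]]
(385, 225) [[0.5846 0.1189 0.3545]]
```

```bash
python3 - <<'E'
from h import *
d=load('side')
for y in range(196,224): 
    p=dep(d,[[c,y] for c in(256,259,262,265)]); print(y,p[:,1:].round(3).tolist(),d['img'][y,260])
o=arm.observe();print(o['force'],o['ft_torque'],o['joints'],o['joint_efforts'])
E
```

```text
196 [[0.123, 0.352], [0.123, 0.353], [0.122, 0.353], [0.122, 0.353]] [108 127 139]
197 [[0.122, 0.349], [0.123, 0.35], [0.121, 0.35], [0.12, 0.35]] [109 129 140]
198 [[0.121, 0.346], [0.124, 0.349], [0.12, 0.347], [0.121, 0.348]] [110 130 141]
199 [[0.123, 0.345], [0.124, 0.347], [0.12, 0.345], [0.121, 0.346]] [107 127 138]
200 [[0.125, 0.344], [0.125, 0.345], [0.121, 0.343], [0.123, 0.345]] [105 125 135]
201 [[0.058, 0.299], [0.061, 0.301], [0.055, 0.298], [0.044, 0.292]] [104 122 133]
202 [[0.058, 0.296], [0.056, 0.296], [0.056, 0.296], [0.045, 0.29]] [104 125 134]
203 [[0.06, 0.295], [0.058, 0.294], [0.056, 0.294], [1.005, 0.909]] [105 124 135]
204 [[0.056, 0.29], [0.056, 0.291], [0.053, 0.29], [0.044, 0.284]] [100 116 126]
205 [[0.052, 0.285], [0.055, 0.287], [0.053, 0.287], [0.045, 0.283]] [58 59 63]
206 [[0.046, 0.278], [0.045, 0.278], [0.045, 0.279], [0.044, 0.28]] [46 83 92]
207 [[-0.371, 0.0], [0.039, 0.272], [0.041, 0.274], [-0.138, 0.157]] [  0 144 169]
208 [[-0.361, 0.003], [0.042, 0.271], [0.039, 0.27], [-0.143, 0.151]] [  0 119 152]
209 [[-0.355, 0.003], [0.041, 0.268],
[... 793 characters left out ...]
 119 151]
219 [[0.045, 0.244], [0.041, 0.242], [0.044, 0.245], [-0.142, 0.118]] [  0 115 146]
220 [[-0.303, -0.001], [0.043, 0.241], [0.044, 0.242], [-0.138, 0.117]] [ 33  96 124]
221 [[0.04, 0.235], [0.038, 0.235], [-0.14, 0.112], [-0.136, 0.115]] [ 74 109 147]
222 [[0.04, 0.233], [-0.292, 0.001], [-0.138, 0.11], [-0.139, 0.11]] [ 70 121 165]
223 [[0.04, 0.23], [-0.288, -0.0], [-0.136, 0.108], [-0.134, 0.111]] [ 72 121 163]
[0.32463779 0.51430748 0.13266864] [0.05080204 0.04022918 0.01503479] [-0.38926581  0.40804135  0.35924643  1.52325508 -0.1482268   1.23711587
  1.67142194] [-1.71566714e-02 -6.27688551e+01  5.37267700e+00 -3.22651470e+01
  4.50211822e-02 -8.28855496e-03  4.94753622e-04]
```

```bash
python3 - <<'E'
from h import *
d=load('side')
def ony(uv,y):
    o,v=ray(d,uv);return o+v*((y-o[1])/v[:,1])[:,None]
print('a',ony([[259,170.7]],.058+.06),'tcp .3663')
print('b',ony([[190+260/4,120+278/4]],.0378+.06),'tcp .3116')
print('e bottom',ony([[259,206.2]],.05))
E
```

```text
a [[0.5985225  0.118      0.40546278]] tcp .3663
b [[0.6151363  0.0978     0.35068688]] tcp .3116
e bottom [[0.62400762 0.05       0.28113312]]
```

Request:
{"fn": "move_arm", "kwargs": {"steps": "0 0 0 0 120;0 0 0 0 120;0 0 0 0 120;0 0 0 0 120;0 0 0 0 120;0 0 0 0 120"}}

```text
clock: 5.6
position: [0.6236, 0.0369, 0.2457]
ee_rot: [-1.289, 1.156, 1.289]
force: [0.9, 0.1, 0.7]
width: 0.427
```

```bash
cat >> h.py <<'E'
def pic(name,x0,y0,w,h,f,n='side'):
    d=cam(n);cv2.imwrite('pics/'+name,cv2.resize(d['img'][y0:y0+h,x0:x0+w],None,fx=f,fy=f,interpolation=cv2.INTER_CUBIC));return d
E
python3 - <<'E'
from h import *
st()
d=pic('f.png',190,150,140,120,5)
E
```

```text
t 5.6 pos [0.6236 0.0369 0.2457] F [0.9 0.1 0.7] w 0.427 x [-0. -0. -1.] jaw yaw 96.25
```

View pics/f.png

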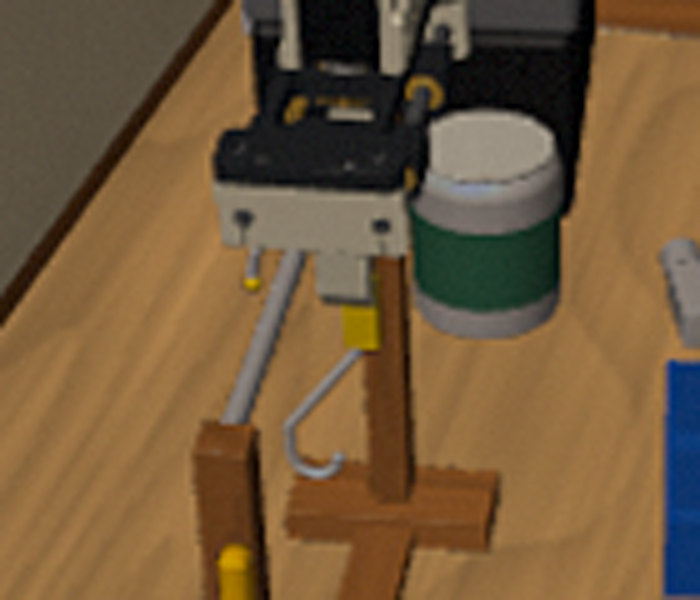

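Request:
{"fn": "move_arm", "kwargs": {"steps": "0 0 0 0 120;0 0 0 0 120;0 0 0 0 120;0 0 0 0 120;0 0 0 0 120;0 0 0 0 120;0 0 0 0 120;0 0 0 0 120;0 0 0 0 120;0 0 0 0 120"}}

```text
clock: 6.48
position: [0.6236, 0.037, 0.2457]
ee_rot: [-1.289, 1.156, 1.289]
force: [0.2, 0.5, 0.1]
width: 0.528
```

Request:
{"fn": "move_arm", "kwargs": {"steps": "0.01 0 0 0 120;0.02 0 0 0 120;0.02 0 0 0 120;0.02 0 0 0 120"}}

```text
clock: 6.82
position: [0.6228, 0.037, 0.2244]
ee_rot: [-1.288, 1.157, 1.291]
force: [-0.3, 0.0, -0.5]
width: 0.532
```

```bash
python3 - <<'E'
from h import *
st()
d=pic('g.png',190,150,140,120,5)
E
```

```text
t 6.82 pos [0.6228 0.037  0.2244] F [-0.3  0.  -0.5] w 0.532 x [-0.002 -0.    -1.   ] jaw yaw 96.25
```

View pics/g.png

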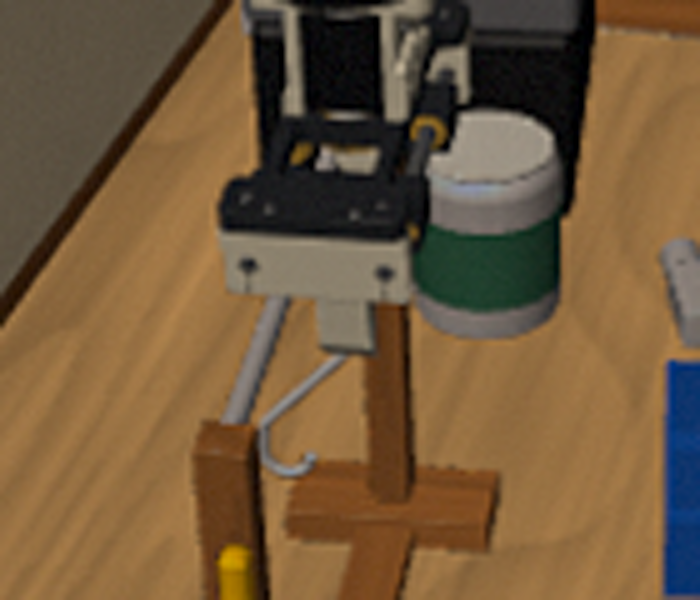

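Request:
{"fn": "move_arm", "kwargs": {"steps": "0.006 0 0 0 120;0.012 0 0 0 120;0.012 0 0 0 120;0.012 0 0 0 120;0.012 0 0 0 120;0.012 0 0 0 120;0.012 0 0 0 120;0.012 0 0 0 120;0.012 0 0 0 120;0.012 0 0 0 120"}}

```text
clock: 7.7
position: [0.6236, 0.037, 0.2138]
ee_rot: [-1.289, 1.155, 1.289]
force: [0.2, 1.0, 0.1]
width: 0.528
```

```bash
python3 - <<'E'
from h import *
st()
d=pic('h1.png',190,150,140,120,5)
E
```

```text
t 7.7 pos [0.6236 0.037  0.2138] F [0.2 1.  0.1] w 0.528 x [ 0.  0. -1.] jaw yaw 96.25
```

View pics/h1.png

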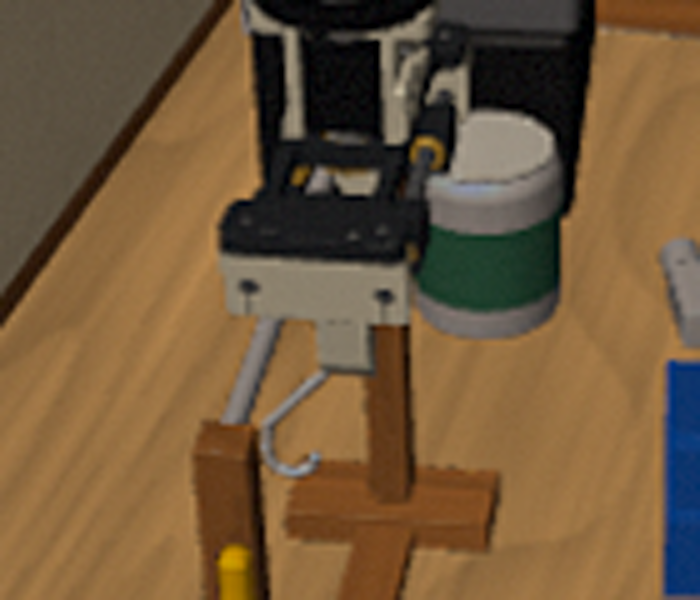

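Request:
{"fn": "move_arm", "kwargs": {"steps": "0 0 0 0 255;0 0 0 0 255;0 0 0 0 255;0 0 0 0 255;0 0 0 0 255;0 0 0 0 255;0 0 0 0 255;0 0 0 0 255;0 0 0 0 255;0 0 0 0 255", "squeeze": 30}}

```text
clock: 8.58
position: [0.6236, 0.037, 0.2137]
ee_rot: [-1.289, 1.156, 1.289]
force: [0.2, 0.7, -0.6]
width: 0.108
```

```bash
python3 - <<'E'
from h import *
st()
d=pic('i.png',190,150,140,120,5)
E
```

```text
t 8.58 pos [0.6236 0.037  0.2137] F [ 0.2  0.7 -0.6] w 0.108 x [ 0.  0. -1.] jaw yaw 96.25
```

View pics/i.png

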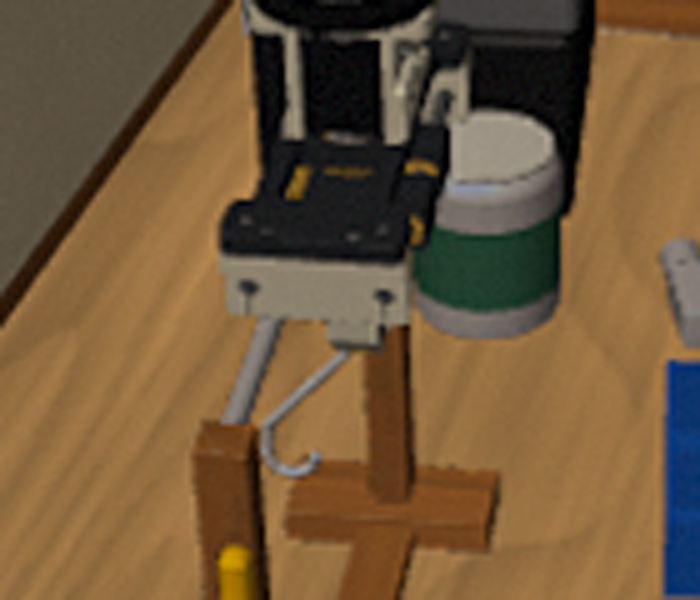

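Request:
{"fn": "move_arm", "kwargs": {"steps": "-0.01 0 0 0 255;-0.02 0 0 0 255;-0.03 0 0 0 255;-0.04 0 0 0 255;-0.044 0 0 0 255;-0.044 0 0 0 255;-0.044 0 0 0 255"}}

```text
clock: 9.22
position: [0.6237, 0.037, 0.258]
ee_rot: [-1.289, 1.155, 1.289]
force: [0.6, 1.1, -0.5]
width: 0.105
```

```bash
python3 - <<'E'
from h import *
st()
d=pic('j.png',190,120,140,120,5)
E
```

```text
t 9.22 pos [0.6237 0.037  0.258 ] F [ 0.6  1.1 -0.5] w 0.105 x [ 0.001  0.    -1.   ] jaw yaw 96.26
```

View pics/j.png

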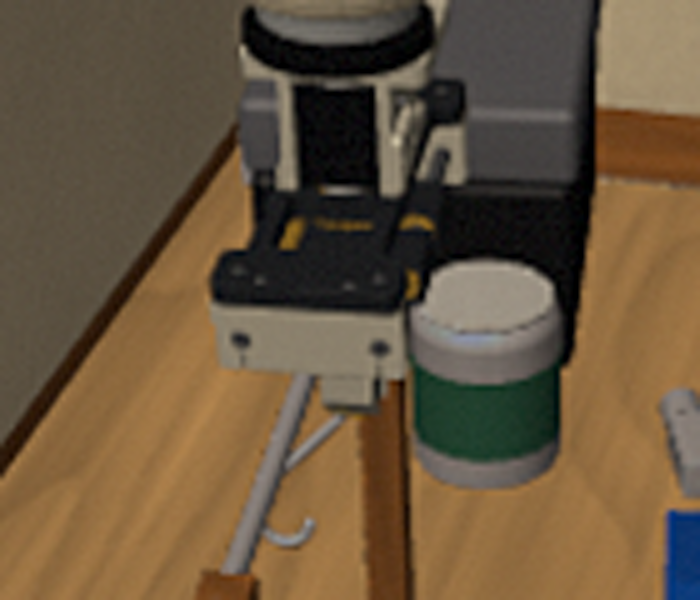

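Request:
{"fn": "move_arm", "kwargs": {"steps": "0 0.015 0 0 255;0 0.035 0 0 255;0 0.055 0 0 255;0 0.075 0 0 255;-0.01 0.09 0 0 255;-0.02 0.1 0 0 255;-0.02 0.1 0 0 255;-0.02 0.1 0 0 255;-0.02 0.1 0 0 255;-0.02 0.1 0 0 255"}}

```text
clock: 10.1
position: [0.5247, 0.0263, 0.2772]
ee_rot: [-1.289, 1.156, 1.289]
force: [0.4, -0.0, -0.6]
width: 0.106
```

```bash
python3 - <<'E'
from h import *
st()
d=pic('k.png',200,80,160,160,5)
p=arm.observe()['position']
ex=np.array([np.cos(np.radians(6.2)),np.sin(np.radians(6.2)),0])
s=p+[0,0,.033+.014]  # sleeve centre est
for n,(a,b) in dict(sleeve=(0,0),ball=(.047,.010),low=(.025,-.0885),tip=(.014,-.0775),top=(.025,.04)).items(): print(n,(proj(d,s+ex*a+[0,0,b])[0]-[200,80])*5)
E
```

```text
t 10.1 pos [0.5247 0.0263 0.2772] F [ 0.4 -0.  -0.6] w 0.106 x [-0. -0. -1.] jaw yaw 96.26
sleeve [535.94371105 542.91885193]
ball [424.01135182 515.17299891]
low [477.65850694 714.80407143]
tip [502.64057728 695.45399716]
top [476.01275505 454.51044078]
```

View pics/k.png

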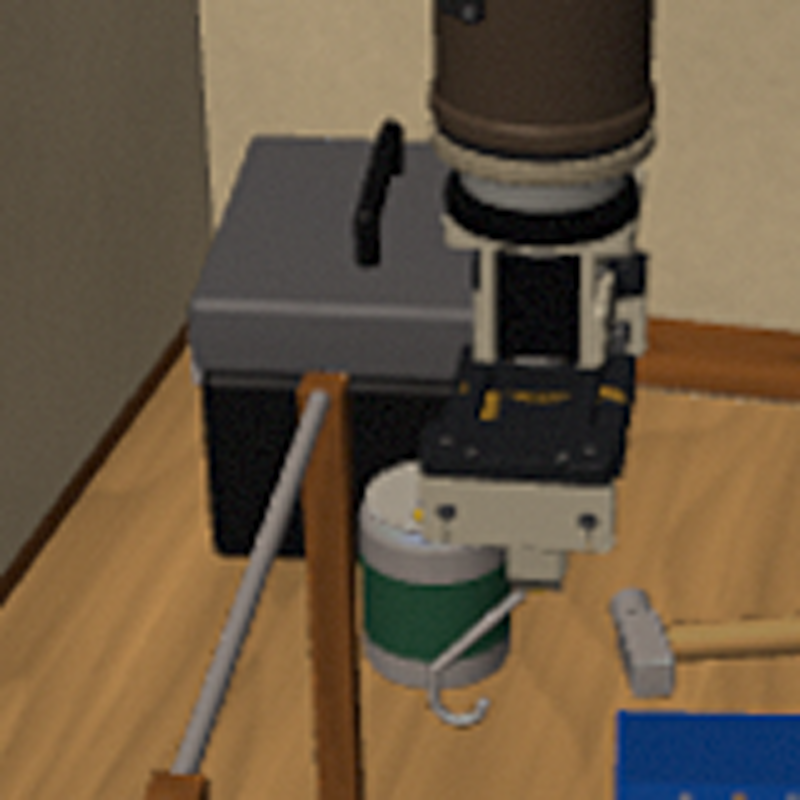

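```bash
cat >> h.py <<'E'
def hookpl(d,uv,p,yaw):
    "pixels onto the hook plane; returns world, and (x along hook from tcp, z from tcp)"
    j=np.array([-np.sin(np.radians(yaw)),np.cos(np.radians(yaw)),0]);ex=np.array([j[1],-j[0],0])
    o,v=ray(d,uv);P=o+v*(((p-o)@j)/(v@j))[:,None];return P,np.c_[(P-p)@ex,P[:,2]-p[2]]
E
python3 - <<'E'
from h import *
d=load('side');p=arm.observe()['position']
cv2.imwrite('pics/l.png',cv2.resize(d['img'][170:240,270:330],None,fx=10,fy=8,interpolation=cv2.INTER_CUBIC))
uv=np.array([[461,726],[461,714],[484,700],[431,688],[418,515],[432,668]])/5+[200,80]
P,q=hookpl(d,uv,p,6.25);print(np.c_[P,q].round(4))
t=load('top') if 0 else cam('top');print(proj(t,P))
cv2.imwrite('pics/m.png',cv2.resize(t['img'][140:290,230:390],None,fx=5,fy=4))
E
```

```text
[[ 0.5567  0.0298  0.2291  0.0324 -0.048 ]
 [ 0.5567  0.0297  0.2354  0.0323 -0.0416]
 [ 0.5466  0.0286  0.2436  0.0222 -0.0335]
 [ 0.5697  0.0312  0.2481  0.0454 -0.029 ]
 [ 0.5738  0.0316  0.334   0.0495  0.0569]
 [ 0.5691  0.0311  0.2585  0.0448 -0.0186]]
[[312.58206358 225.78752485]
 [312.49626391 225.3435402 ]
 [312.74762191 228.84074138]
 [311.85066049 219.13823283]
 [310.34352197 209.96769341]
 [311.71936402 218.54397455]]
```

View pics/l.png

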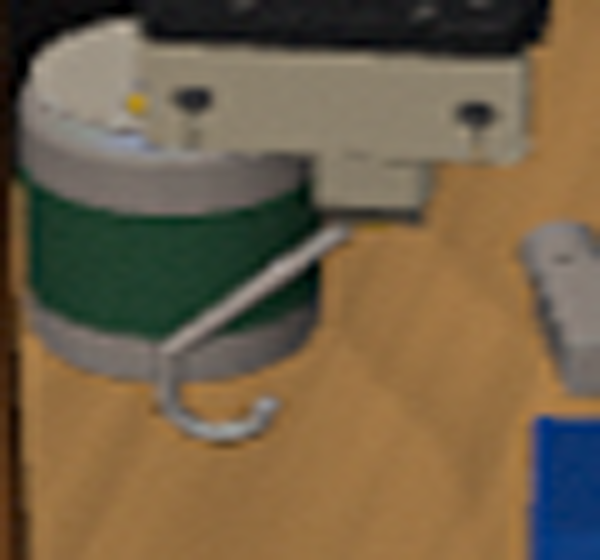

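View pics/m.png

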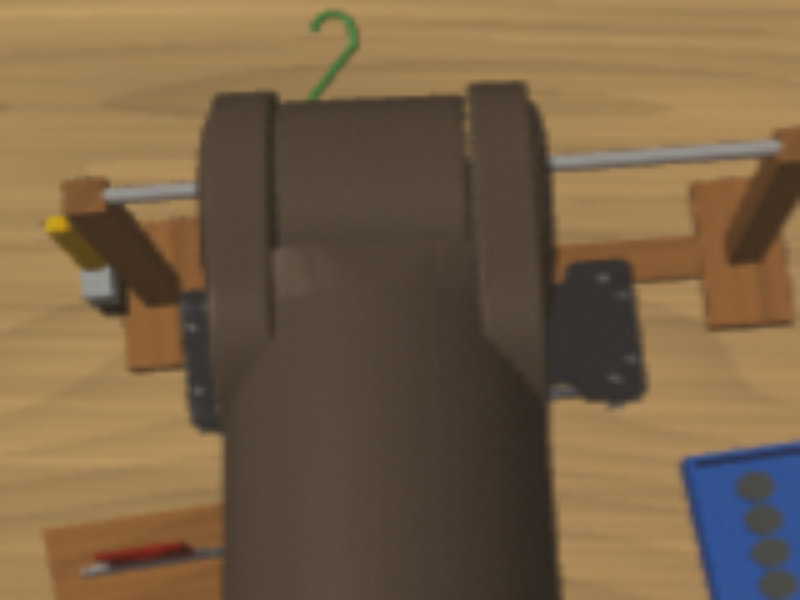

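Request:
{"fn": "move_arm", "kwargs": {"steps": "0 0.01 0.02 0 255;0 0.015 0.045 0 255;0 0.02 0.07 -0.03 255;0 0.03 0.095 -0.06 255;0 0.04 0.12 -0.092 255;0 0.05 0.14 -0.092 255;0.01 0.053 0.157 -0.092 255;0.02 0.053 0.157 -0.092 255;0.027 0.053 0.157 -0.092 255;0.027 0.053 0.157 -0.092 255"}}

```text
clock: 11.03
position: [0.4539, 0.1752, 0.2489]
ee_rot: [-1.355, 1.111, 1.357]
force: [0.5, -0.1, -0.6]
width: 0.105
```

```bash
python3 - <<'E'
from h import *
st([.455,.176,.25],101.5)
d=pic('n.png',270,180,120,120,6)
E
```

```text
t 11.03 pos [0.4539 0.1752 0.2489] F [ 0.5 -0.1 -0.6] w 0.105 x [-0.002 -0.002 -1.   ] jaw yaw 101.49
tool shift [-0.0011 -0.0012  0.0005]
turn -0.0002
```

View pics/n.png

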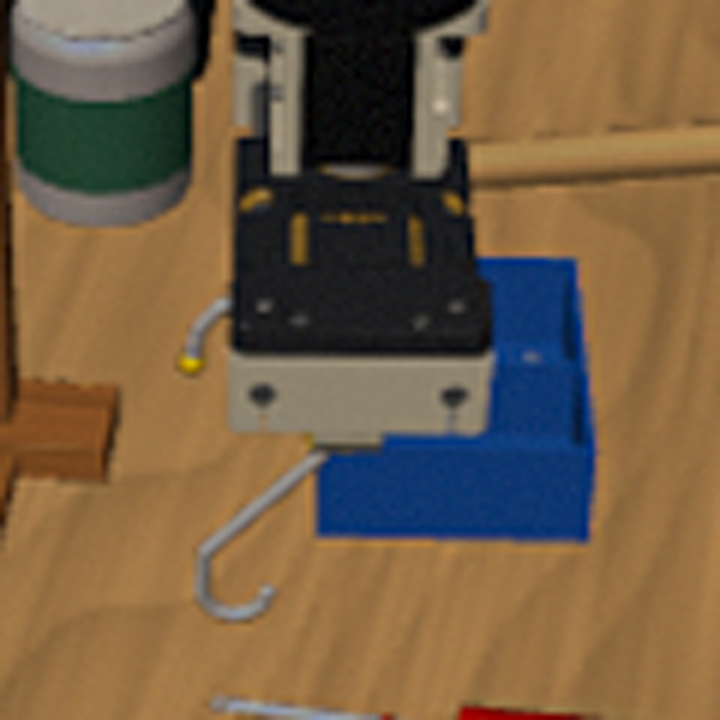

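```bash
python3 - <<'E'
from h import *
d=load('side');p=arm.observe()['position']
uv=np.array([[235,619],[235,604],[267,588],[198,590],[190,363]])/6+[270,180]
P,q=hookpl(d,uv,p,11.5);print(np.c_[P,q].round(4))
for y in(-.023,0,.023):
  for z in(.112,.136,.145):
    c=np.array([.434,.172]);print(y,z,proj(d,np.r_[c+np.array([-.199,.98])*y,z])[0])
hsv=cv2.cvtColor(d['img'],cv2.COLOR_BGR2HSV);m=cv2.inRange(hsv,(0,110,40),(8,255,255))
ys,xs=np.nonzero(m[280:345,322:345]);print([(y+280,322+xs[ys==y].min(),322+xs[ys==y].max()) for y in np.unique(ys)])
E
```

```text
[[ 0.4861  0.1815  0.2009  0.0323 -0.049 ]
 [ 0.4862  0.1815  0.2073  0.0324 -0.0425]
 [ 0.4759  0.1795  0.2143  0.0219 -0.0355]
 [ 0.4981  0.184   0.2131  0.0446 -0.0367]
 [ 0.5009  0.1845  0.3051  0.0474  0.0553]]
-0.023 0.112 [333.87887915 308.95568059]
-0.023 0.136 [334.2883426  300.46459582]
-0.023 0.145 [334.44454588 297.22759932]
0 0.112 [334.18075153 316.52388834]
0 0.136 [334.60038842 307.98388216]
0 0.145 [334.76051264 304.72747523]
0.023 0.112 [334.49295868 324.34532248]
0.023 0.136 [334.92322917 315.75742778]
0.023 0.145 [335.08745317 312.48197085]
[(np.int64(299), np.int64(333), np.int64(334)), (np.int64(300), np.int64(334), np.int64(334)), (np.int64(301), np.int64(334), np.int64(334)), (np.int64(302), np.int64(334), np.int64(335)), (np.int64(303), np.int64(334), np.int64(335)), (np.int64(304), np.int64(334), np.int64(335)), (np.int64(305), np.int64(334), np.int64(335)), (np.int64(306), np.int64(334), np.int64(335)), (np.int64(307), np.int64(334), np.int64(335)), (np.int64(308), np.int64(335), np.int64(335)), (np.int64(309), np.int64(334), np.int64(335)), (np.int64(310),
[... 459 characters left out ...]
int64(320), np.int64(333), np.int64(335)), (np.int64(321), np.int64(334), np.int64(335)), (np.int64(322), np.int64(334), np.int64(335)), (np.int64(323), np.int64(334), np.int64(335)), (np.int64(324), np.int64(334), np.int64(335)), (np.int64(325), np.int64(334), np.int64(335)), (np.int64(326), np.int64(333), np.int64(334)), (np.int64(327), np.int64(333), np.int64(334)), (np.int64(329), np.int64(333), np.int64(335)), (np.int64(330), np.int64(333), np.int64(335)), (np.int64(331), np.int64(333), np.int64(334)), (np.int64(332), np.int64(333), np.int64(334)), (np.int64(333), np.int64(333), np.int64(334)), (np.int64(334), np.int64(333), np.int64(334)), (np.int64(335), np.int64(334), np.int64(334))]
```

Request:
{"fn": "move_arm", "kwargs": {"steps": "0.02 0 0 0 255;0.04 0 0 0 255;0.06 0 0 0 255;0.075 0 0 0 255;0.083 0 0 0 255;0.083 0 0 0 255;0.083 0.01 0 0 255;0.083 0.02 0 0 255;0.083 0.02 0 0 255;0.083 0.02 0 0 255"}}

```text
clock: 11.92
position: [0.4345, 0.1725, 0.1687]
ee_rot: [-1.356, 1.105, 1.356]
force: [0.4, 0.9, -0.4]
width: 0.109
```

```bash
python3 - <<'E'
from h import *
st([.430,.1715,.1655],101.5)
d=pic('o.png',270,230,120,120,6)
E
```

```text
t 11.92 pos [0.4345 0.1725 0.1687] F [ 0.4  0.9 -0.4] w 0.109 x [ 0.001  0.001 -1.   ] jaw yaw 101.55
tool shift [ 0.0032  0.0046 -0.0001]
turn 0.0009
```

View pics/o.png

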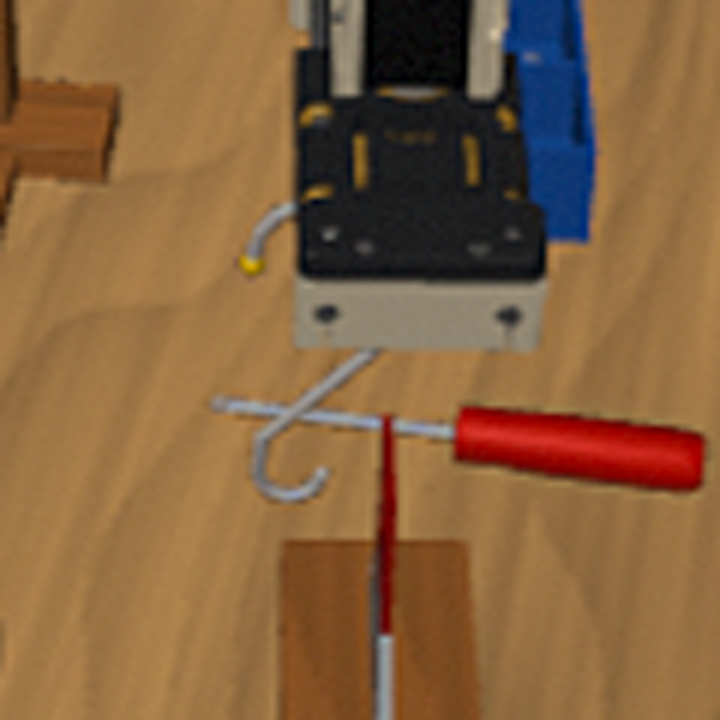

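Request:
{"fn": "move_arm", "kwargs": {"steps": "0.003 0 0 0 255;0.003 0 0 0 255;0.003 0.005 0 0 255;0.003 0.01 0 0 255;0.003 0.014 0 0 255;0.003 0.018 0 0 255;0.003 0.018 0 0 255;0.003 0.018 0 0 255"}}

```text
clock: 12.63
position: [0.417, 0.1688, 0.1648]
ee_rot: [-1.356, 1.107, 1.356]
force: [0.4, -0.8, -0.9]
width: 0.105
```

```bash
python3 - <<'E'
from h import *
st()
d=pic('p.png',290,250,80,80,9)
E
```

```text
t 12.63 pos [0.417  0.1688 0.1648] F [ 0.4 -0.8 -0.9] w 0.105 x [ 0.  0. -1.] jaw yaw 101.54
```

View pics/p.png

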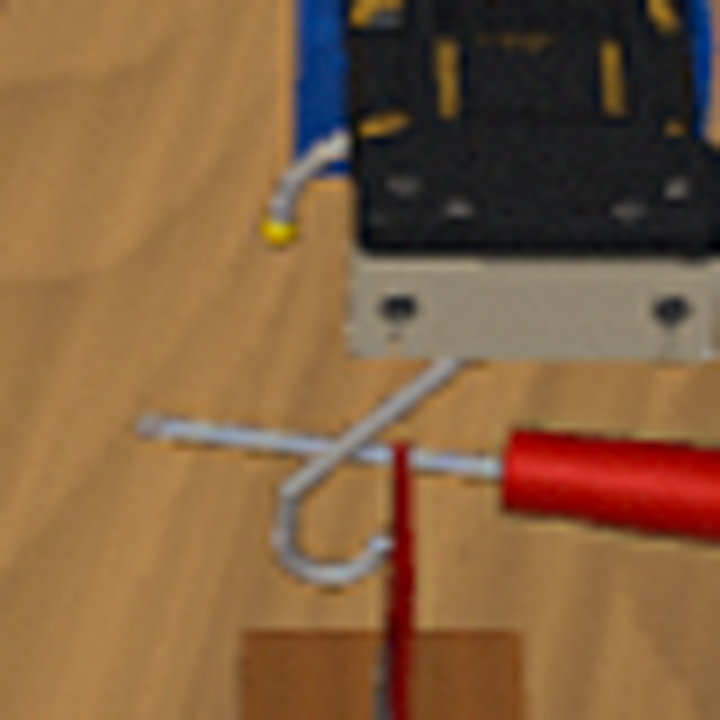

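Request:
{"fn": "move_arm", "kwargs": {"steps": "0 0.003 0 0 255;0 0.006 0 0 255;0 0.006 0 0 255;0 0.006 0 0 255"}}

```text
clock: 13.02
position: [0.4111, 0.1675, 0.1647]
ee_rot: [-1.356, 1.107, 1.356]
force: [-0.8, -0.7, 0.4]
width: 0.106
```

```bash
python3 - <<'E'
from h import *
st()
d=pic('q.png',290,250,80,80,9)
E
```

```text
t 13.02 pos [0.4111 0.1675 0.1647] F [-0.8 -0.7  0.4] w 0.106 x [-0.  0. -1.] jaw yaw 101.53
```

View pics/q.png

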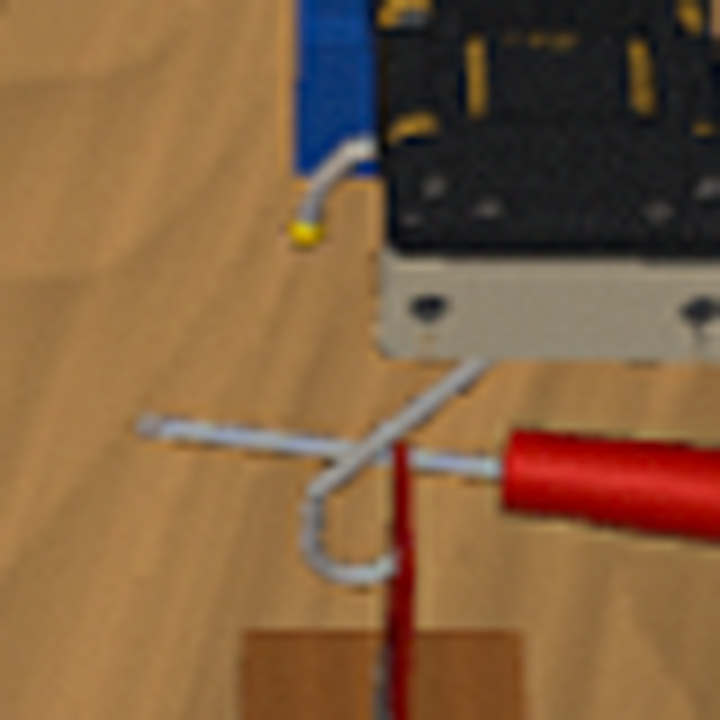

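Request:
{"fn": "move_arm", "kwargs": {"steps": "0 0.003 0 0 255;0 0.005 0 0 255;0 0.007 0 0 255;0 0.007 0 0 255;0 0.007 0 0 255"}}

```text
clock: 13.48
position: [0.4043, 0.1662, 0.1648]
ee_rot: [-1.356, 1.107, 1.356]
force: [0.6, 0.1, 0.3]
width: 0.11
```

```bash
python3 - <<'E'
from h import *
st()
d=pic('r.png',290,250,80,80,9)
E
```

```text
t 13.48 pos [0.4043 0.1662 0.1648] F [0.6 0.1 0.3] w 0.11 x [ 0.  0. -1.] jaw yaw 101.53
```

View pics/r.png

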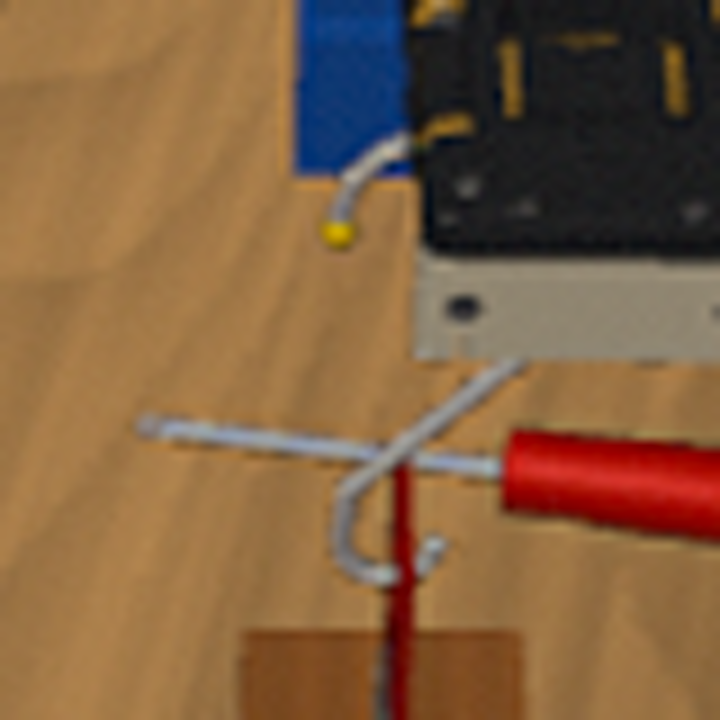

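Request:
{"fn": "move_arm", "kwargs": {"steps": "0 0.003 0 0 255;0 0.003 0 0 255;-0.006 0.003 0 0 255;-0.012 0.003 0 0 255;-0.018 0.003 0 0 255;-0.024 0.003 0 0 255;-0.024 0.003 0 0 255;-0.024 0.003 0 0 255"}}

```text
clock: 14.2
position: [0.4017, 0.1658, 0.1891]
ee_rot: [-1.356, 1.106, 1.355]
force: [0.4, -0.3, -2.8]
width: 0.11
```

```bash
python3 - <<'E'
from h import *
st()
d=pic('s.png',290,250,80,80,9)
E
```

```text
t 14.2 pos [0.4017 0.1658 0.1891] F [ 0.4 -0.3 -2.8] w 0.11 x [ 0.001  0.001 -1.   ] jaw yaw 101.53
```

View pics/s.png

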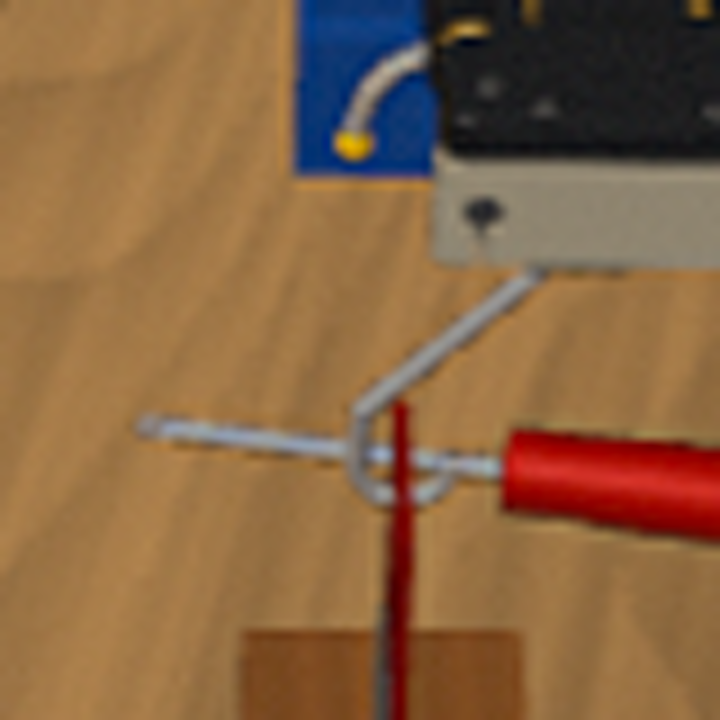

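Request:
{"fn": "move_arm", "kwargs": {"steps": "-0.007 0 0 0 255;-0.014 0 0 0 255;-0.021 0 0 0 255;-0.028 0 0 0 255;-0.035 0 0 0 255;-0.042 0 0 0 255;-0.05 0 0 0 255;-0.055 0 0 0 255;-0.055 0 0 0 255;-0.055 0 0 0 255"}}

```text
clock: 15.08
position: [0.4016, 0.1657, 0.2439]
ee_rot: [-1.356, 1.107, 1.356]
force: [-0.2, -0.6, -2.9]
width: 0.106
```

```bash
python3 - <<'E'
from h import *
st()
d=pic('t.png',260,190,130,160,4.5)
E
```

```text
t 15.08 pos [0.4016 0.1657 0.2439] F [-0.2 -0.6 -2.9] w 0.106 x [ 0.  0. -1.] jaw yaw 101.53
```

View pics/t.png

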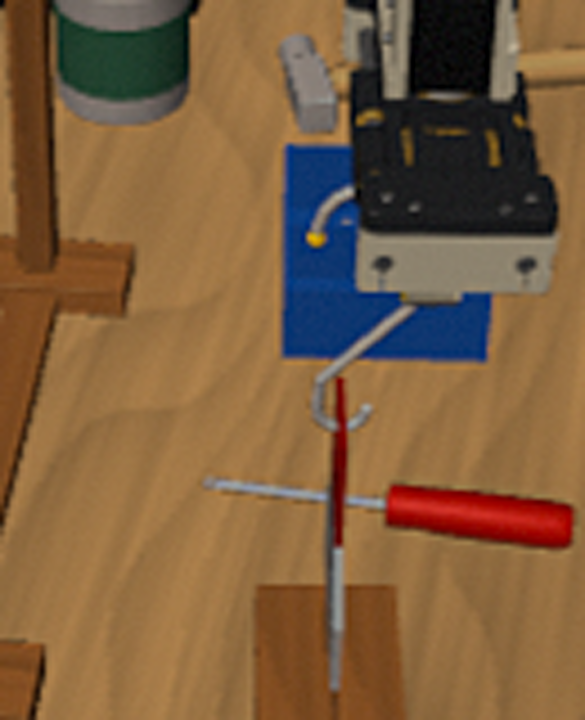

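Request:
{"fn": "move_arm", "kwargs": {"steps": "-0.004 0 0 0 255;-0.01 -0.003 -0.004 0 255;-0.017 -0.008 -0.012 0.01 255;-0.024 -0.014 -0.023 0.02 255;-0.03 -0.021 -0.035 0.03 255;-0.033 -0.029 -0.049 0.04 255;-0.033 -0.037 -0.063 0.05 255;-0.033 -0.045 -0.077 0.06 255;-0.033 -0.053 -0.091 0.07 255;-0.033 -0.061 -0.105 0.092 255"}}

```text
clock: 15.97
position: [0.4836, 0.0727, 0.2773]
ee_rot: [-1.288, 1.157, 1.286]
force: [-0.3, -0.7, -3.4]
width: 0.111
```

```bash
python3 -c "
from h import *
st([.5247,.0263,.277],96.25)"
```

```text
t 15.97 pos [0.4836 0.0727 0.2773] F [-0.3 -0.7 -3.4] w 0.111 x [ 0.001 -0.    -1.   ] jaw yaw 96.1
tool shift [ 0.0003 -0.0359 -0.0505]
turn -0.0026
```

Request:
{"fn": "move_arm", "kwargs": {"steps": "0 -0.007 -0.012 -0.002 255;0 -0.014 -0.023 -0.002 255;0 -0.021 -0.032 -0.002 255;0 -0.027 -0.04 -0.002 255;0 -0.032 -0.046 -0.002 255;0 -0.035 -0.05 -0.002 255;0 -0.036 -0.051 -0.002 255;0 -0.036 -0.051 -0.002 255;0 -0.036 -0.051 -0.002 255;0 -0.036 -0.051 -0.002 255"}}

```text
clock: 16.8
position: [0.5233, 0.0288, 0.2767]
ee_rot: [-1.291, 1.154, 1.292]
force: [-0.5, -0.0, -3.5]
width: 0.103
```

```bash
python3 - <<'E'
from h import *
st([.6236,.037,.262],96.25)
d=pic('u.png',200,120,150,150,5)
E
```

```text
t 16.8 pos [0.5233 0.0288 0.2767] F [-0.5 -0.  -3.5] w 0.103 x [-0.  0. -1.] jaw yaw 96.42
tool shift [ 0.0147 -0.1006 -0.003 ]
turn 0.003
```

View pics/u.png

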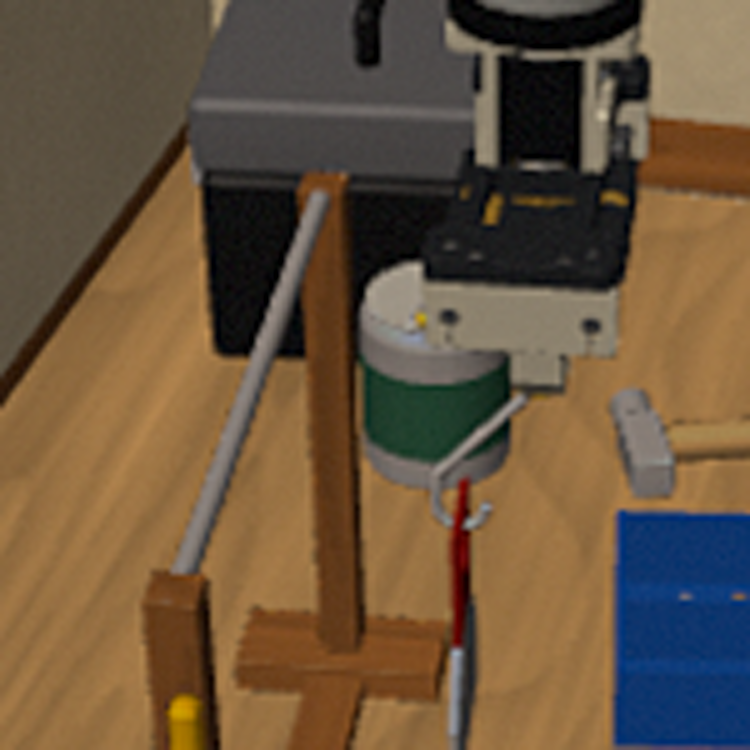

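Request:
{"fn": "move_arm", "kwargs": {"steps": "0.004 -0.004 0 0 255;0.008 -0.012 0 0 255;0.012 -0.022 0 0 255;0.014 -0.034 0 0 255;0.014 -0.046 0 0 255;0.014 -0.058 0 0 255;0.014 -0.07 0 0 255;0.014 -0.082 0 0 255;0.014 -0.092 0 0 255;0.014 -0.098 0 0 255"}}

```text
clock: 17.68
position: [0.6228, 0.0393, 0.2617]
ee_rot: [-1.291, 1.155, 1.291]
force: [-0.2, 0.5, -2.9]
width: 0.107
```

Request:
{"fn": "move_arm", "kwargs": {"steps": "0 -0.002 0 0 255;0 -0.002 0 0 255;0 -0.002 0 0 255;0 -0.002 0 0 255;0 -0.002 0 0 255;0 -0.002 0 0 255"}}

```text
clock: 18.18
position: [0.6226, 0.0392, 0.263]
ee_rot: [-1.29, 1.154, 1.291]
force: [-0.2, -0.7, -2.2]
width: 0.107
```

```bash
python3 - <<'E'
from h import *
st([.6236,.037,.2137],96.25)
d=pic('v.png',190,120,150,150,5)
E
```

```text
t 18.18 pos [0.6226 0.0392 0.263 ] F [-0.2 -0.7 -2.2] w 0.107 x [ 0.  0. -1.] jaw yaw 96.37
tool shift [ 0.0493 -0.0007 -0.0023]
turn 0.002
```

View pics/v.png

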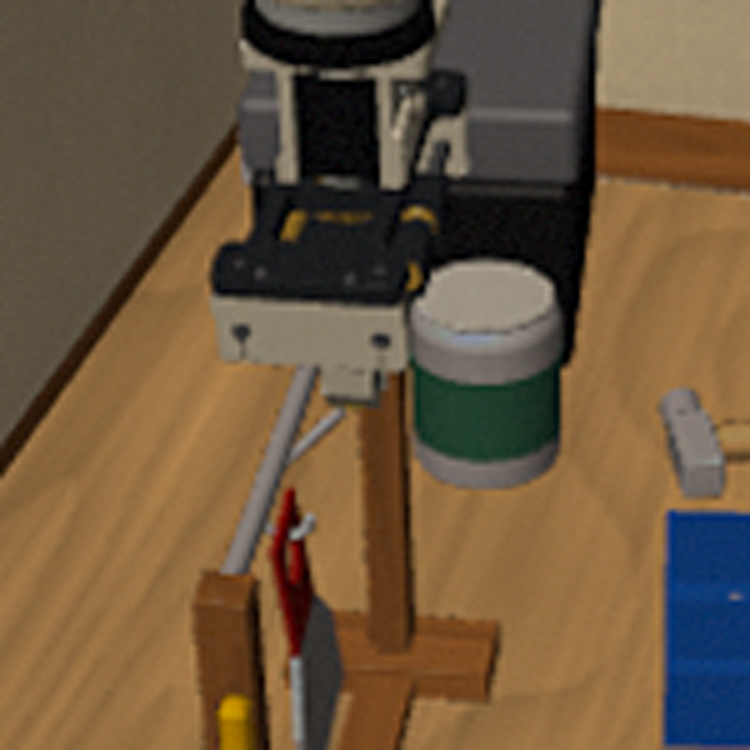

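Request:
{"fn": "move_arm", "kwargs": {"steps": "0.006 0 0 0 255;0.012 0 0 0 255;0.018 0 0 0 255;0.024 0 0 0 255;0.03 0 0 0 255;0.036 0 0 0 255;0.041 0 0 0 255;0.045 0 0 0 255;0.045 0 0 0 255;0.045 0 0 0 255"}}

```text
clock: 19.07
position: [0.6229, 0.0392, 0.2176]
ee_rot: [-1.29, 1.155, 1.291]
force: [-0.4, 0.4, -2.1]
width: 0.106
```

```bash
python3 - <<'E'
from h import *
st([.6236,.037,.2137],96.25)
d=pic('w.png',190,140,150,150,5)
E
```

```text
t 19.07 pos [0.6229 0.0392 0.2176] F [-0.4  0.4 -2.1] w 0.106 x [-0. -0. -1.] jaw yaw 96.36
tool shift [ 0.0039 -0.0004 -0.0023]
turn 0.002
```

View pics/w.png

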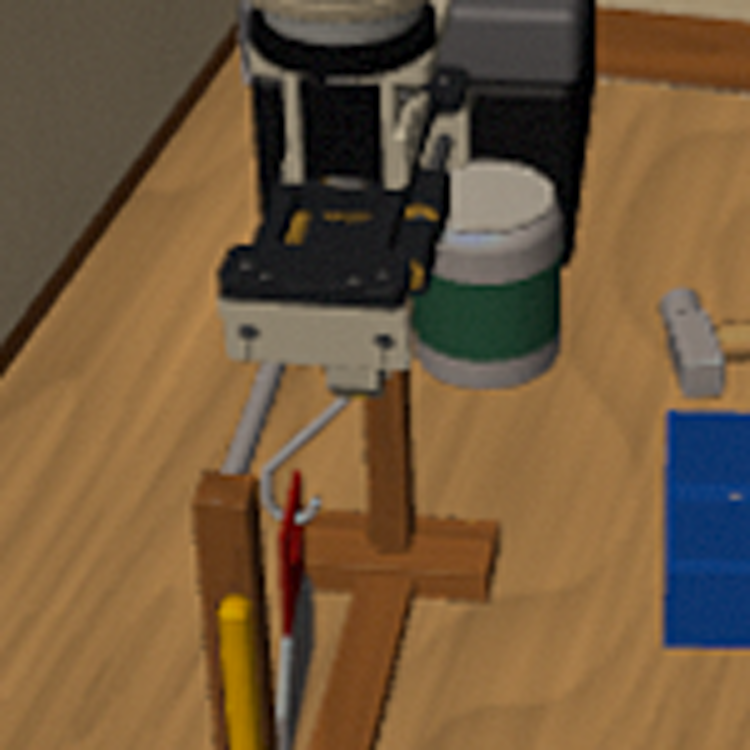

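Request:
{"fn": "move_arm", "kwargs": {"steps": "0.001 0 0 0 255;0.002 0 0 0 255;0.003 0 0 0 255;0.004 0 0 0 255;0.004 0 0 0 255;0.004 0 0 0 255"}}

```text
clock: 19.62
position: [0.623, 0.0392, 0.2138]
ee_rot: [-1.291, 1.154, 1.29]
force: [0.8, -0.1, -2.6]
width: 0.108
```

```bash
python3 -c "
from h import *
st()"
```

```text
t 19.62 pos [0.623  0.0392 0.2138] F [ 0.8 -0.1 -2.6] w 0.108 x [ 0.  0. -1.] jaw yaw 96.37
```

Not yet bearing; lower a little further.

Request:
{"fn": "move_arm", "kwargs": {"steps": "0.001 0 0 0 255;0.002 0 0 0 255;0.002 0 0 0 255;0.002 0 0 0 255"}}

```text
clock: 19.95
position: [0.6234, 0.0393, 0.2131]
ee_rot: [-1.291, 1.153, 1.289]
force: [-3.2, -0.3, 7.3]
width: 0.104
```

```bash
python3 -c "
from h import *
st()"
```

```text
t 19.95 pos [0.6234 0.0393 0.2131] F [-3.2 -0.3  7.3] w 0.104 x [ 0.002  0.001 -1.   ] jaw yaw 96.36
```

Request:
{"fn": "move_arm", "kwargs": {"steps": "-0.001 0 0 0 255;-0.001 0 0 0 255;-0.001 0 0 0 235;-0.001 0 0 0 225;-0.001 0 0 0 215;-0.001 0 0 0 200;-0.001 0 0 0 180;-0.001 0 0 0 160;-0.001 0 0 0 130;-0.001 0 0 0 130"}}

```text
clock: 20.78
position: [0.6229, 0.0392, 0.2127]
ee_rot: [-1.29, 1.155, 1.291]
force: [0.1, 0.1, -0.7]
width: 0.451
```

```bash
python3 - <<'E'
from h import *
st()
d=pic('x.png',190,140,150,150,5)
E
```

```text
t 20.78 pos [0.6229 0.0392 0.2127] F [ 0.1  0.1 -0.7] w 0.451 x [-0.  0. -1.] jaw yaw 96.36
```

View pics/x.png

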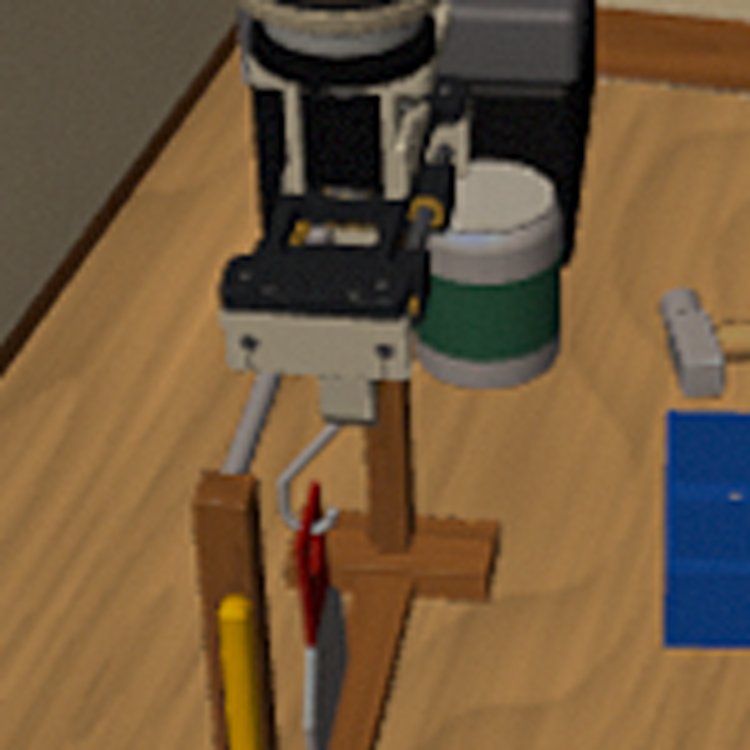

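Request:
{"fn": "move_arm", "kwargs": {"steps": "0 0 0 0 60;0 0 0 0 60;0 0 0 0 60;0 0 0 0 60;-0.01 0 0 0 60;-0.02 0 0 0 60;-0.035 0 0 0 60;-0.05 0 0 0 60;-0.07 0 0 0 60;-0.09 0 0 0 60"}}

```text
clock: 21.67
position: [0.6229, 0.0391, 0.3048]
ee_rot: [-1.291, 1.154, 1.29]
force: [0.8, 0.1, 0.1]
width: 0.766
```

Request:
{"fn": "move_arm", "kwargs": {"steps": "-0.03 0.02 0 0 60;-0.05 0.05 0 0 60;-0.05 0.08 0 0 60;-0.05 0.11 0 0 60;-0.05 0.14 0 0 60;-0.05 0.17 0 0 60;-0.05 0.2 0 0 60;-0.05 0.2 0 0 60;-0.05 0.2 0 0 60;-0.05 0.2 0 0 60"}}

```text
clock: 22.5
position: [0.4248, 0.0171, 0.3539]
ee_rot: [-1.291, 1.152, 1.289]
force: [-0.8, 0.3, 0.7]
width: 0.765
```

```bash
python3 - <<'E'
from h import *
st()
d=pic('y.png',190,140,150,150,5)
t=pic('z.png',230,130,160,120,5,'top')
E
```

```text
t 22.5 pos [0.4248 0.0171 0.3539] F [-0.8  0.3  0.7] w 0.765 x [ 0.002  0.001 -1.   ] jaw yaw 96.37
```

View pics/y.png

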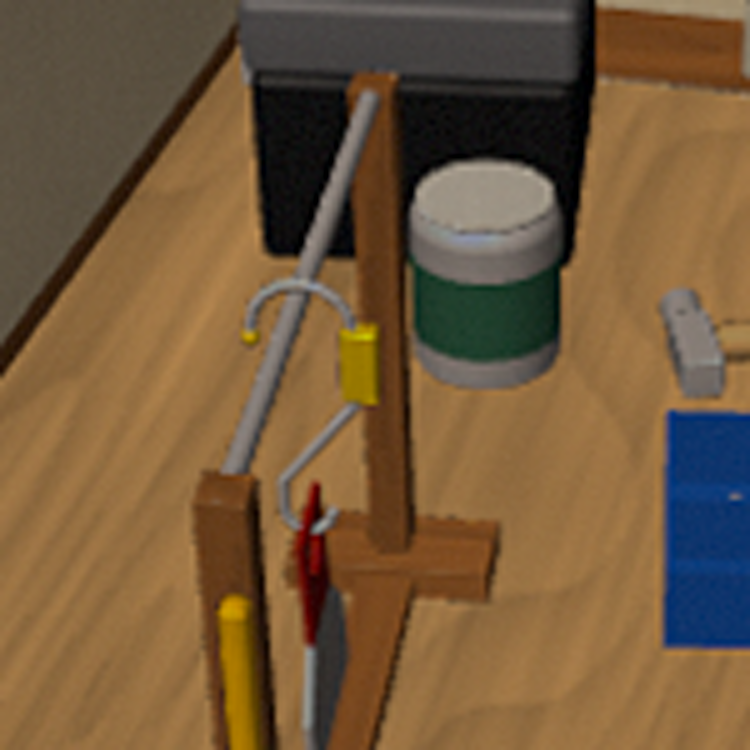

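View pics/z.png

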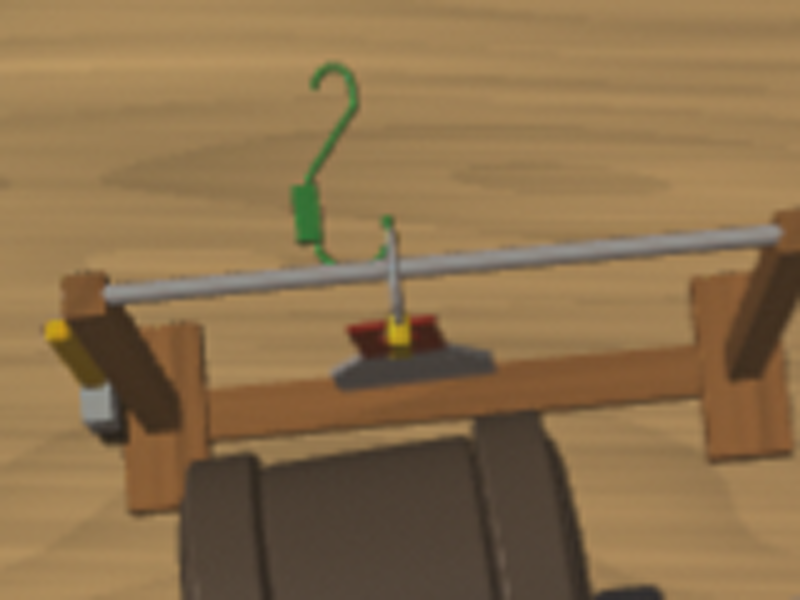

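Request:
{"fn": "move_arm", "kwargs": {"steps": "0 0 0 0 60;0 0 0 0 60;0 0 0 0 60;0 0 0 0 60;0 0 0 0 60;0 0 0 0 60;0 0 0 0 60;0 0 0 0 60;0 0 0 0 60;0 0 0 0 60"}}

```text
clock: 23.43
position: [0.4242, 0.017, 0.3528]
ee_rot: [-1.291, 1.154, 1.291]
force: [-1.0, -0.7, 0.9]
width: 0.764
```

```bash
python3 - <<'E'
from h import *
st()
d0=load('side')['img'];im=[d0]+[cam('side')['img'] for _ in range(4)]
def c(i):
    h=cv2.cvtColor(i,cv2.COLOR_BGR2HSV);m=cv2.inRange(h,(0,110,50),(8,255,255));ys,xs=np.nonzero(m[225:275,240:262]);return (xs.mean()+240).round(2),(ys.mean()+225).round(2),len(xs)
print([c(i) for i in im])
E
```

```text
t 23.43 pos [0.4242 0.017  0.3528] F [-1.  -0.7  0.9] w 0.764 x [ 0.  0. -1.] jaw yaw 96.37
[(np.float64(251.37), np.float64(251.54), 87), (np.float64(251.01), np.float64(251.24), 91), (np.float64(250.84), np.float64(251.59), 90), (np.float64(250.48), np.float64(251.71), 86), (np.float64(250.35), np.float64(251.51), 85)]
```

```bash
python3 -c "
from cell import arm
print(arm.sign_off())"
```

```text
the job is handed in; nothing more can be done
None
```

The S-hook is back over the bar with the scraper hanging from its lower bend by the hole. The gripper is released and well clear, and I handed the job in at about 23.7 s of the 54 s. No verdict was reported.

- **What I did:** I took the yellow-sleeved hook off the bar and threaded its lower bend through the scraper's hole from the far side. I then lifted the scraper out of the wooden block (about 60 mm by the arm's readings) and lowered the hook back onto the bar close to where it had hung.
- **Last checks:**
  - The final side and top pictures show the hook seated between the posts and the scraper resting in the bend.
  - The scraper was drifting at roughly 0.01 m/s at the handle, against the limit of 0.15 m/s.
  - The force on the tool was back near zero.
  - The gripper never came near the scraper. The bystanders in view looked where they had been, but I did not measure their positions.
- **What disagreed:**
  - The fingertips sat about 33 mm above the reported tool point in the pictures. My first close therefore landed on the wire above the sleeve; I reopened, went lower and gripped the sleeve.
  - That first close also set the hook swinging, so it was held about 3° off upright. I measured its real position and allowed for it.
  - The scraper hangs turned a little on the hook, which the criteria don't cover.

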